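# Pack a dispatch case: open, load, fold shut, bolt and tag it

## Robot

A 6-joint arm with a two-finger parallel gripper is mounted at the origin on the work surface. World frame = base frame: x ahead of the robot, y to its left, z up, the work surface at z = 0. Lengths are in mm, angles in rad, forces in N, time in s.
With the tool pointing down it reaches from about 275 to 1000 mm from the base axis. Payload 8.4 kg.
Tool frame: the origin (TCP) lies between the finger pads; the fingertips stand 17 mm ahead of it and the grasp point (between the pads) lies 2 mm behind it; z points along the fingers, y is the line along which they close (so a half turn about z gives the same grasp; the last joint's range is limited). The gripper opens to 85 mm and grips with 20 to 120 N. Pads are 22 mm wide; open, the fingers measure 114 mm over their backs; the gripper's body (76 mm by 85 mm) begins 54 mm behind the grasp point. The pads swing forward as they close: fully open they stand 13 mm farther back than shut.
Start: joints at [1.305, 0.353, 1.633, -0, 1.155, -0.002], TCP at [162.968, 603.382, 248.281] pointing down, gripper open.
Joint ranges: [-2.63, 2.63], [-0.92, 2.1], [0.06, 2.66], [-1.3, 4.44], [0, 2.69], [-3.02, 3.02]. Speed limits (rad/s): [2.22, 2.22, 2.79, 3.14, 3.14, 3.14].

## Interface

Orientations are given as [roll, pitch, yaw] about the fixed x, y, z axes, in that order (R = Rz(yaw) Ry(pitch) Rx(roll)).
In Python, from rig import sense, grab_frame, sign_off gives the robot as it stands. The module is installed in compiled form; this text tells all that it offers.
- The arm moves only by the tool send_rows, never from a script. Its argument "moves" is a list that holds one entry, the list of rows, each a list of 7 numbers: the shift along the world's x, y, z in m, then the turn, a rotation vector about the world's x, y, z in rad, then the opening, from -1 (shut) to 1 (fully open). In form: [[[dx, dy, dz, rx, ry, rz, jaw], ...]]. A call has 1 to 10 rows; each row shifts and turns the commanded pose from where the row before left it; what a row does not reach is not made up. A row lasts 1/10 s, in which the tool goes at most 50 mm and 8.59 degrees, less where a joint would pass 70% of its speed; a pose out of reach is approached as far as the arm can. A call with a gripper value outside its range is refused whole. The fingers move at their own pace and stop on an object; "grip_force" is the grip in N (left out, the last holds). Time passes only in rows, so rows that do not move let the fingers close. It gives the time, the measured TCP pose, the force, the opening and the grip force at its end, in the units of the state.
- sense(): the state, without advancing time (a new reading comes with each control period).
- grab_frame(name): name is "scene" or "top" or "wrist"; returns a dict with "img" (400x640x3 uint8, red, green, blue), "mtx" (3x3 intrinsics, pixels), "rvec" (rotation vector, rad) and "tvec" (3), from world to camera coordinates, as OpenCV has them; the wrist camera has in their place "T_tool_cam" (4x4, takes a point from camera to tool coordinates, whose origin is the TCP and whose axes are the flange's). Camera axes: x right, y down, z forward; pixel columns grow to the right and rows downward; lengths in mm; the calibration is good to about 2 mm. The wrist camera is an equidistant fisheye: a pixel r from the principal point sees the ray r / f radians off the axis. A picture is of the moment at which its call begins: read the wrist's pose just before it. There is no depth.
- sign_off(): hands the job in; it is judged then, once.
The state is a dict: "clock": time; "qpos": joint angles; "qvel": joint speeds; "joint_efforts": joint torques, N m; "eef_pos": TCP position; "tcp_rot": TCP orientation; "contact_force": force on the tool from outside, world axes, zero at the start; "wrist_torque": the same for the moment, N m; "opening": opening from 0.0 (shut) to 1.0 (fully open); "grasp_force": force on a finger pad.
Only numpy, scipy, OpenCV 4.12 (cv2) and the standard library are available. Lean on these libraries where they do the work, as an engineer would, in place of code of your own. Each camera call takes 0.05 s, during which the arm holds its last target. There are 200 camera calls.

## Task

Get the blue dispatch case ready to leave: swing its half-shut lid right up so that it stands open by itself, and lay every blue-banded stock box flat and right way up on the floor of the case, side by side. Then fold the lid down until it lies flush on the rim, and only after that push the red slide bolt along until it snaps home. Move the green destination plate from the rack into the pocket on the case's near end, standing upright and pushed fully down (any time will do), and leave the red-banded box, the yellow plate and everything else on the bench where they are.

Things in the scene. Friction and masses are not known exactly. Their poses are not given: they have to be found in the camera images.
- case: blue open-topped case fixed to the bench, 217 long (own x, away from the robot at yaw 0) x 207 wide (own y) x 80 mm high, walls and floor 6 mm, inner floor 205 x 195 mm, 74 mm deep. Origin at the centre of its underside. On its right (-y) side an aluminium ledge (top at 60 mm, 48 mm wide) carries the slide bolt; on its near (-x) end is the black plate pocket
- case_floor (a point): centre of the case's inner floor, 6 mm above the bench; axes as the case
- lid (a joint): angle of the case's lid in rad: 0 shut flush on the rim, 1.57 upright, 1.8 stop. The 8 mm lid hinges on the case's left (+y) rim (hinge line along the case's x at y = +103.5 mm, z = 80 mm in the case's frame); its hinge is stiff and it stays at any angle
- lid_bar (a point): middle of the lid's handle: a yellow round bar, 12 mm thick, 90 mm long along the case's x, standing 40 mm off the lid's outer face near the free edge (183.5 mm from the hinge line in the lid's plane, 48 mm above it square to that plane). It can be pinched from above at any lid angle; the lid's free edge lies 23.5 mm beyond the bar
- latch (a joint): travel of the slide bolt in m along the case's +x (away from the robot): 0 open, 0.05 home. Past about 0.042 a spring snaps it home and holds it; about 6 N to push
- latch_tab (a point): centre of the top face of the bolt's red upright tab, 18 (x) x 26 (y) x 34 mm high, 102 mm above the bench; the metal foot under it is 36 x 34 x 8 mm on the ledge. The tab can be pinched along x or pushed; axes as the case
- pocket (a point): centre of the floor of the black pocket's slot, 55 mm above the bench; the slot is open at the top, 13 mm (case x) x 78 mm (case y), 40 mm deep, its mouth 95 mm above the bench with a flared near lip; axes as the case
- rack: grey rack fixed to the bench, 125 (own x) x 94 (own y) x 42 mm high, with two upright slots 55 mm apart along own x, 12 x 78 mm, floors 12 mm above the bench
- plate_green: green plate standing in one of the rack's slots: 8 thick (own x) x 70 wide (own y) x 85 mm high, 0.06 kg, both faces alike with a white label; origin at the centre of its lower edge
- plate_yellow: yellow plate like the green one, standing in the rack's other slot; to be left there
- box_a: stock box, closed white carton 85 long (own x) x 42 wide (own y) x 45 mm high, about 0.14 kg, with a blue band round it; origin at the centre of its underside, z up; to be packed if present
- box_b: stock box, closed white carton 85 long (own x) x 42 wide (own y) x 45 mm high, about 0.14 kg, with a blue band round it; origin at the centre of its underside, z up; to be packed if present
- box_c: stock box, closed white carton 85 long (own x) x 42 wide (own y) x 45 mm high, about 0.14 kg, with a blue band round it; origin at the centre of its underside, z up; to be packed if present
- box_d: stock box, closed white carton 85 long (own x) x 42 wide (own y) x 45 mm high, about 0.14 kg, with a blue band round it; origin at the centre of its underside, z up; to be packed if present
- box_red: stock box, closed white carton 85 long (own x) x 42 wide (own y) x 45 mm high, about 0.14 kg, with a red band round it; origin at the centre of its underside, z up; not to be packed
- tape: brown roll of tape lying flat, 84 mm across, 45 mm high; bystander
- spray: spray can, 54 mm across, 150 mm high; bystander
- mug: white mug, 80 mm across, 90 mm high; bystander
- stapler: orange stapler, 130 x 30 x 45 mm; bystander
- jar: white jar with a black cap, 70 mm across, 110 mm high; bystander
Mind the look-alikes: they are no part of the job. Leave any pink or turquoise look-alike of the box_c alone.

How it is judged:
By the outcome, as a careful person would: the job done as asked, in the order asked, and still so for the second after the job is handed in, with the robot touching nothing.
Of box_a, box_b, box_c, box_d only 2 to 4 are there at a start; the rules pass over those that are not, and their reading is None.
At some moment in a run one of box_a, box_b, box_c, box_d may be knocked a few centimetres aside while the robot is not near it.
It also fails if it takes over 210 s, if anything falls off the work surface, if the arm or the gripper's body presses on something with over 40 N, if the wrist force passes 120 N, or if a joint passes its speed limit or range.

## Working session

There is one attempt and no reset: what is moved stays moved. The work goes in short steps, Python scripts to look and compute and a tool call to move; the robot and the scene stay as the last step left them, time stands still between calls to the robot, and variables do not carry over. Pictures are saved under pics/ and viewed, at most 14 in all, crops included, and the job is handed in when it is done.

Besides the shell and the picture viewer there is one more tool, called after "Call:" as a command line: name --argument value ..., lists and objects as JSON in quotes. send_rows: Moves the arm, as the interface text tells. Its arguments: {"type":"object","properties":{"moves":{"type":"array"},"grip_force":{"type":"number"}},"required":["moves"]}

```bash
mkdir -p pics
python3 - <<'E'
from rig import sense, grab_frame
import cv2,numpy as np
s=sense();print({k:np.round(v,3) for k,v in s.items()})
for n in ["scene","top"]:
    f=grab_frame(n);cv2.imwrite(f"pics/{n}0.png",f["img"][:,:,::-1]);np.savez(f"{n}0.npz",**f)
    R=cv2.Rodrigues(np.array(f["rvec"]))[0];print(n,f["mtx"],-R.T@np.array(f["tvec"]).ravel(),R[2])
f=grab_frame("wrist");print(f["mtx"],f["T_tool_cam"])
E
```

```text
{'clock': np.float64(0.0), 'qpos': array([ 1.305,  0.354,  1.634,  0.   ,  1.155, -0.002]), 'qvel': array([ 0.002, -0.001, -0.001,  0.   ,  0.   ,  0.   ]), 'joint_efforts': array([ 3.0000e-03, -6.0525e+01, -3.4208e+01,  0.0000e+00,  9.0000e-03,
       -0.0000e+00]), 'eef_pos': array([162.841, 602.926, 247.552]), 'tcp_rot': array([-3.14 , -0.   ,  2.878]), 'contact_force': array([ 0.23 , -0.151,  0.05 ]), 'wrist_torque': array([ 0.023, -0.002, -0.003]), 'grasp_force': np.float64(0.0), 'opening': np.float64(0.995)}
scene [[466.50799618   0.         324.84258981]
 [  0.         466.50799618 200.10769013]
 [  0.           0.           1.        ]] [1162.99583055  774.35734336 1062.57981719] [-0.47984496 -0.5735443  -0.66392451]
top [[487.50896656   0.         321.14997781]
 [  0.         487.50896656 198.2152924 ]
 [  0.           0.           1.        ]] [ 180.85917705  -21.68524002 1506.6273465 ] [ 0.21439819  0.00541293 -0.97673134]
[[309.70691629   0.         316.37419751]
 [  0.         309.70691629 199.09125174]
 [  0.           0.           1.        ]] [[ 9.75912547e-04 -9.48215356e-01 -3.17626647e-01  8.13020669e+01]
 [ 9.99999453e-01  8.06190842e-04  6.65780029e-04  5.82213454e-01]
 [-3.75235153e-04 -3.17627123e-01  9.48215624e-01 -1.24407513e+02]
 [ 0.00000000e+00  0.00000000e+00  0.00000000e+00  1.00000000e+00]]
```

View pics/top0.png

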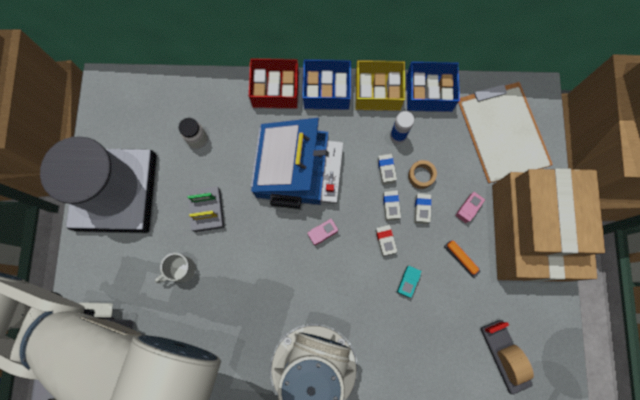

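View pics/scene0.png

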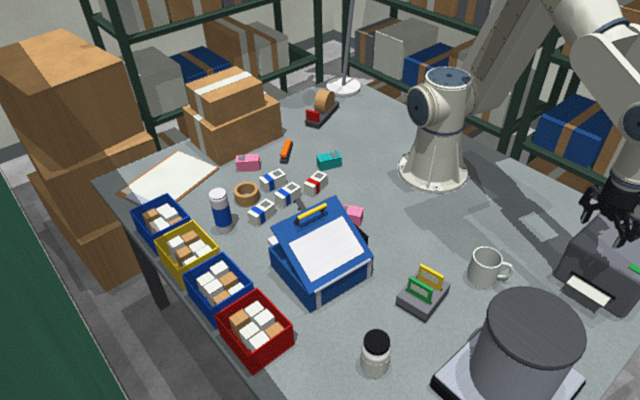

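Top view: case (290,160) with its lid half-shut, yellow bar (299,150), red tab (330,188), pocket (286,201). Rack holds green (202,197) and yellow (203,214). Blue-banded boxes are at (388,168), (392,206) and (424,208), the red one at (387,241). Pink look-alikes are at (322,232) and (471,208), turquoise at (410,282).

```bash
cat > h.py <<'E'
import numpy as np, cv2, json
from scipy.spatial.transform import Rotation as Ro
from rig import sense, grab_frame
def shot(n,save=None):
    s=sense(); f=dict(grab_frame(n))
    if n=="wrist":
        T=np.eye(4);T[:3,:3]=Ro.from_euler('xyz',s['tcp_rot']).as_matrix();T[:3,3]=s['eef_pos']
        f['Twc']=T@np.array(f['T_tool_cam'])
    else:
        R=cv2.Rodrigues(np.array(f['rvec']))[0];T=np.eye(4);T[:3,:3]=R.T;T[:3,3]=-R.T@np.array(f['tvec']).ravel();f['Twc']=T
    f['fish']=n=="wrist"
    if save: cv2.imwrite(f"pics/{save}.png",f['img'][:,:,::-1])
    np.savez(f"{save or n}.npz",**f)
    return f
def load(n):
    return dict(np.load(n+".npz",allow_pickle=True))
def ray(f,px):
    px=np.atleast_2d(np.array(px,float));K=f['mtx']
    d=(px-[K[0,2],K[1,2]])/[K[0,0],K[1,1]]
    if f['fish']:
        r=np.linalg.norm(d,axis=1,keepdims=True)+1e-12
        d=np.hstack([d/r*np.sin(r),np.cos(r)])
    else: d=np.hstack([d,np.ones((len(d),1))])
    d/=np.linalg.norm(d,axis=1,keepdims=True)
    return f['Twc'][:3,3],d@f['Twc'][:3,:3].T
def onz(f,px,z):
    o,d=ray(f,px);return o+d*((z-o[2])/d[:,2])[:,None]
def proj(f,P):
    P=np.atleast_2d(np.array(P,float));T=np.linalg.inv(f['Twc']);p=P@T[:3,:3].T+T[:3,3];K=f['mtx']
    if f['fish']:
        r=np.linalg.norm(p[:,:2],axis=1,keepdims=True)+1e-9;q=p[:,:2]/r*np.arctan2(r,p[:,2:])
    else:q=p[:,:2]/p[:,2:]
    return q*[K[0,0],K[1,1]]+[K[0,2],K[1,2]]
def tri(fa,pa,fb,pb):
    (o1,d1),(o2,d2)=ray(fa,pa),ray(fb,pb);d1=d1[0];d2=d2[0]
    t=np.linalg.lstsq(np.c_[d1,-d2],o2-o1,rcond=None)[0];a=o1+t[0]*d1;b=o2+t[1]*d2
    return (a+b)/2,np.linalg.norm(a-b)
RNG=dict(blue=((100,110,40),(125,255,255)),red=((0,150,80),(6,255,255)),yel=((22,130,90),(34,255,255)),green=((45,110,60),(75,255,255)),pink=((150,60,80),(175,255,255)),white=((0,0,165),(180,40,255)))
def mask(f,c):
    h=cv2.cvtColor(np.ascontiguousarray(f['img']),cv2.COLOR_RGB2HSV);return cv2.inRange(h,*RNG[c])
def blobs(f,c,amin=15,roi=None):
    m=mask(f,c)
    if roi is not None:
        k=np.zeros_like(m);x0,y0,x1,y1=roi;k[y0:y1,x0:x1]=255;m&=k
    out=[]
    for q in cv2.findContours(m,cv2.RETR_EXTERNAL,cv2.CHAIN_APPROX_NONE)[0]:
        if cv2.contourArea(q)>=amin:
            M=cv2.moments(q);out.append((M['m00'],np.array([M['m10']/M['m00'],M['m01']/M['m00']]),cv2.minAreaRect(q),q))
    return sorted(out,key=lambda b:-b[0])
E
python3 - <<'E'
from h import *
t=shot("top","top1")
for c in ["blue","red","yel","green"]:
    for a,p,r,q in blobs(t,c,12,(180,110,500,300)): print(c,int(a),p.round(1),onz(t,p,45)[0].round(0),np.round(r[1],1),round(r[2]))
im=t['img'][100:310,170:500,::-1];cv2.imwrite("pics/crop1.png",cv2.resize(im,None,fx=2.42,fy=2.42,interpolation=2))
E
```

```text
blue 4915 [290.1 160.2] [621.  86.  45.] [68.8 85.5] 7
blue 103 [397.9 134.8] [ 712. -251.   45.] [15.3 11. ] 28
blue 69 [422.9 201.4] [ 499. -326.   45.] [ 6. 15.] 90
blue 66 [390.6 198.4] [ 506. -227.   45.] [ 6.  14.3] 86
blue 61 [385.5 161.8] [ 622. -212.   45.] [ 5.9 14.5] 79
red 55 [383.9 234. ] [ 396. -206.   45.] [ 5.1 14.1] 76
red 26 [329.6 187.6] [536. -39.  45.] [5. 6.] 90
yel 86 [298.9 148.8] [659.  60.  45.] [ 3.7 31.3] 7
yel 42 [201.3 213.7] [445. 351.  45.] [ 3.1 22.2] 83
green 40 [199.8 195.7] [501. 360.  45.] [23.   5.9] 3
```

View pics/crop1.png

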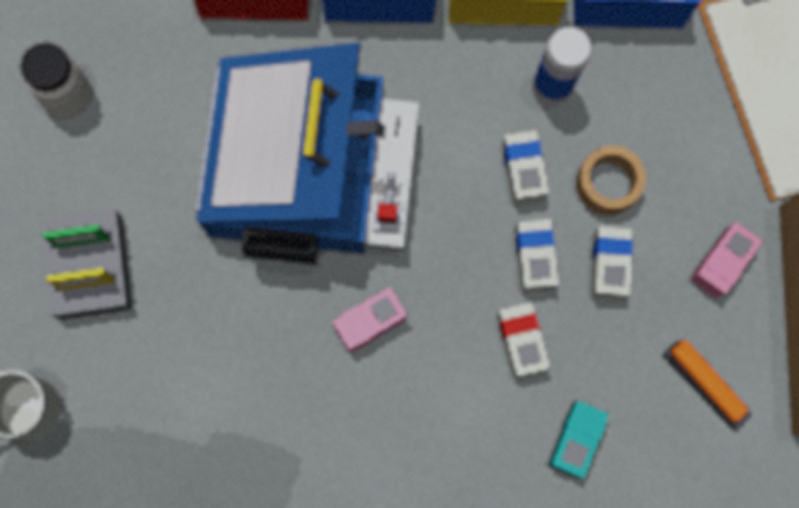

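Crop: three blue-banded upright boxes at full-image pixels (388,168), (392,206) and (424,208); only these have blue bands. (387,241) is red-banded, and the pink and turquoise ones have no band. Next I look from the wrist above the rack, case and boxes.

Call:
send_rows --moves '[[[0, 0, 0.05, 0, 0, 0, 1], [0, 0, 0.05, 0, 0, 0, 1], [0.03, -0.03, 0.02, 0, 0, 0, 1], [0.033, -0.033, 0.01, 0, 0, 0, 1], [0.033, -0.033, 0, 0, 0, 0, 1], [0.033, -0.033, 0, 0, 0, 0, 1], [0.033, -0.033, 0, 0, 0, 0, 1], [0.033, -0.033, 0, 0, 0, 0, 1], [0.033, -0.033, 0, 0, 0, 0, 1], [0.033, -0.033, 0, 0, 0, 0, 1]]]'

```text
clock: 1.2
eef_pos: [425.0, 340.8, 378.3]
tcp_rot: [3.141, 0.0, 2.878]
contact_force: [1.5, 0.3, -0.6]
opening: 0.998
grasp_force: 0.0
```

Call:
send_rows --moves '[[[0.02, -0.02, 0, 0, 0, 0, 1], [0, 0, 0, 0, 0, 0, 1], [0, 0, 0, 0, 0, 0, 1], [0, 0, 0, 0, 0, 0, 1]]]'

```text
clock: 1.6
eef_pos: [443.3, 323.0, 378.2]
tcp_rot: [3.142, -0.001, 2.878]
contact_force: [1.1, 0.2, 0.3]
opening: 0.998
grasp_force: 0.0
```

Run:
```python
from h import *
f=shot("wrist","w1");s=sense();print(s['eef_pos'],s['tcp_rot'],s['clock'],s['qpos'])
```

```text
[443.20557064 323.14833999 378.22060341] [ 3.14154638e+00 -3.68343624e-04  2.87895485e+00] 1.65 [ 6.27078987e-01  1.32372058e-01  1.63350740e+00  3.21382977e-04
  1.37590918e+00 -6.81141799e-01]
```

View pics/w1.png

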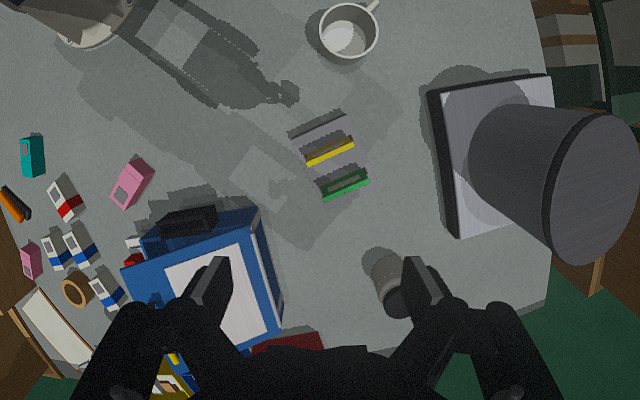

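Wrist view: green plate (345,184), yellow (330,151), case with pocket (188,222), the blue-banded boxes (55,250), (80,250), (107,292), red-banded box (65,200), pink (131,183). Next view goes over the case.

Call:
send_rows --moves '[[[0.028, -0.0375, 0.004, 0, 0, 0, 1], [0.028, -0.0375, 0.004, 0, 0, 0, 1], [0.028, -0.0375, 0.004, 0, 0, 0, 1], [0.028, -0.0375, 0.004, 0, 0, 0, 1], [0.028, -0.0375, 0.004, 0, 0, 0, 1], [0.028, -0.0375, 0.004, 0, 0, 0, 1], [0.028, -0.0375, 0, 0, 0, 0, 1], [0, 0, 0, 0, 0, 0, 1], [0, 0, 0, 0, 0, 0, 1], [0, 0, 0, 0, 0, 0, 1]]]'

```text
clock: 2.65
eef_pos: [639.3, 61.4, 402.2]
tcp_rot: [3.141, -0.001, 2.879]
contact_force: [-0.3, -0.5, 0.7]
opening: 1.002
grasp_force: 0.0
```

Run:
```python
from h import *
f=shot("wrist","w2");s=sense();print(s['eef_pos'],s['tcp_rot'],s['clock'])
```

```text
[639.27095406  61.59831041 402.38222185] [ 3.14122424e+00 -3.28022395e-04  2.87972116e+00] 2.7
```

View pics/w2.png

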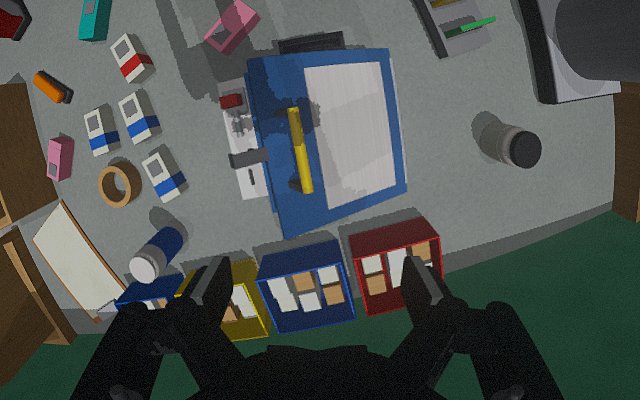

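Run:
```python
from h import *
t=load("top1");a=load("w1");b=load("w2");sc=shot("scene","scene1")
def show(n,f,c,roi,am=15):
    for A,p,r,q in blobs(f,c,am,roi)[:3]:
        bx=cv2.boxPoints(r);print(n,c,int(A),p.round(1),"rect",np.round(r[1],1),bx.round(0).tolist())
show("w2",b,"yel",(270,80,330,210));show("top",t,"yel",(285,120,315,170));show("sc",sc,"yel",(290,195,335,235))
show("w2",b,"red",(210,80,250,120));show("top",t,"red",(320,175,340,200));show("w1",a,"red",(110,240,150,280),5)
show("w1",a,"green",(300,150,390,220));show("w2",b,"green",(430,0,510,50));show("top",t,"green",(180,180,225,210));show("sc",sc,"green",(400,270,440,310))
im=b['img'];cv2.imwrite("pics/c2.png",cv2.resize(im[20:260,200:430,::-1],None,fx=2.5,fy=2.5,interpolation=2))
im=a['img'];cv2.imwrite("pics/c1.png",cv2.resize(np.hstack([im[90:215,260:410],im[170:295,110:260]])[:,:,::-1],None,fx=2.6,fy=2.6,interpolation=2))
```

```text
w2 yel 836 [300.  149.9] rect [86.9 11.3] [[286.0, 108.0], [297.0, 106.0], [314.0, 192.0], [303.0, 194.0]]
top yel 86 [298.9 148.8] rect [ 3.7 31.3] [[295.0, 164.0], [299.0, 133.0], [303.0, 133.0], [299.0, 164.0]]
sc yel 89 [312.1 210.8] rect [ 3.6 31.8] [[297.0, 217.0], [325.0, 202.0], [327.0, 206.0], [298.0, 220.0]]
w2 red 117 [228.  100.6] rect [11.1 16.1] [[219.0, 98.0], [234.0, 93.0], [237.0, 104.0], [222.0, 108.0]]
top red 26 [329.6 187.6] rect [5. 6.] [[327.0, 185.0], [333.0, 185.0], [333.0, 190.0], [327.0, 190.0]]
w1 red 24 [128.  262.9] rect [ 4.9 10.2] [[123.0, 261.0], [133.0, 259.0], [134.0, 264.0], [125.0, 266.0]]
w1 green 238 [346.1 189.3] rect [ 8.4 49.8] [[321.0, 195.0], [366.0, 175.0], [370.0, 182.0], [324.0, 202.0]]
w1 green 20 [354.6 173.5] rect [ 4.9 19.4] [[344.0, 174.0], [363.0, 169.0], [364.0, 174.0], [345.0, 179.0]]
w2 green 138 [477.6  23. ] rect [ 4.8 36.4] [[459.0, 26.0], [494.0, 16.0], [496.0, 20.0], [461.0, 30.0]]
top green 40 [199.8 195.7] rect [23.   5.9] [[188.0, 198.0], [188.0, 192.0], [211.0, 193.0], [211.0, 199.0]]
sc green 358 [419.6 289.7] rect [30.7 14.8] [[402.0, 288.0], [410.0, 275.0], [436.0, 291.0], [429.0, 304.0]]
```

View pics/c2.png

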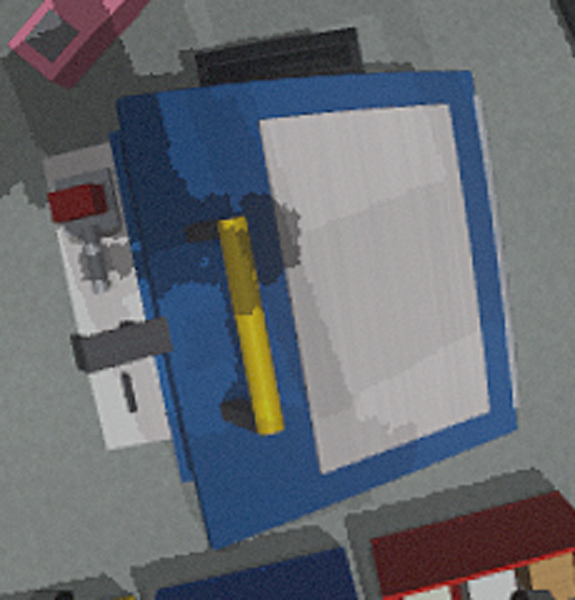

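View pics/c1.png

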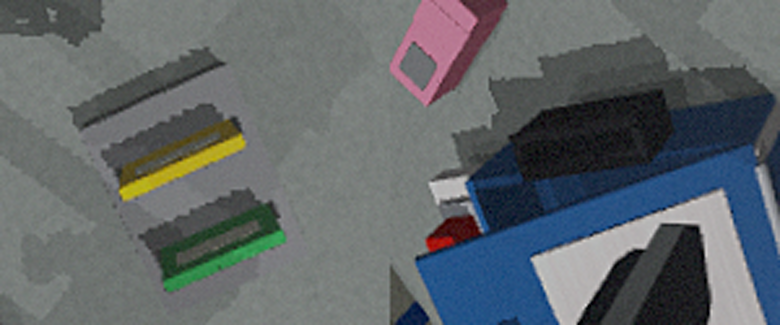

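c2: bar ends at full-image (292,108) and (307,192); lid corners (390,49), (407,191), (247,59), (285,239); tab (231,100); pocket (310,42). c1: green plate stands in the slot farther from the robot, yellow in the nearer one.

Run:
```python
from h import *
t=load("top1");a=load("w1");b=load("w2");sc=load("scene1")
P=lambda n,x:print(n,x[0].round(1),round(x[1],1))
P("bar ctr w2-sc",tri(b,(300,149.9),sc,(312.1,210.8)));P("bar ctr w2-top",tri(b,(300,149.9),t,(298.9,148.8)))
n=tri(b,(292,108),sc,(326,204));fa=tri(b,(307.2,192),sc,(297.5,218.5));P("near",n);P("far",fa)
d=fa[0]-n[0];print("yaw",np.arctan2(d[1],d[0]),np.linalg.norm(d))
P("tab w2-top",tri(b,(226,100.5),t,(329.6,187.6)));
P("green top w1-sc far?",tri(a,(348,190),sc,(423.5,281)))
# lid corners at hinge z~84
L=onz(b,[(390,48.8),(406.8,190.8)],85);print("hinge edge pts",L.round(0),"yaw",np.arctan2(*(L[1]-L[0])[[1,0]]),np.linalg.norm(L[1]-L[0]))
F=onz(b,[(247.2,58.8),(285.2,238.8)],170)
for z in (150,170,190):
    F=onz(b,[(247.2,58.8),(285.2,238.8)],z);print(z,F.round(0).tolist(),np.linalg.norm(F[1]-F[0]).round(0),np.arctan2(*(F[1]-F[0])[[1,0]]).round(3))
print("pocket mouth w2",onz(b,[(279,46),(342,35)],95).round(0), "w2 center")
```

```text
bar ctr w2-sc [605.9  54.3 217.9] 0.4
bar ctr w2-top [609.5  51.7 195.3] 0.6
near [562.2  58.8 219. ] 2.6
far [651.4  49.1 215.1] 0.3
yaw -0.10765713230881423 89.81623035655399
tab w2-top [525.2 -39.2  91.7] 2.2
green top w1-sc far? [490.3 355.5 109.4] 1.7
hinge edge pts [[514. 204.  85.]
 [727. 183.  85.]] yaw -0.09873954653010297 213.59274828604228
150 [[489.0, 16.0, 150.0], [726.0, -5.0, 150.0]] 238.0 -0.088
170 [[493.0, 20.0, 170.0], [718.0, 0.0, 170.0]] 226.0 -0.088
190 [[497.0, 23.0, 190.0], [709.0, 5.0, 190.0]] 213.0 -0.088
pocket mouth w2 [[475.  54.  95.]
 [482. 141.  95.]] w2 center
```

Case centre ≈ (610, 90.5), yaw ≈ −0.10; bar ≈ (607, 53.5, 209), so the lid angle is ≈ 0.49 and the expected height is 208, which agrees. Now I pinch the bar.

Call:
send_rows --moves '[[[-0.008, -0.002, -0.03, 0, 0, 0.08, -0.2], [-0.008, -0.002, -0.03, 0, 0, 0.08, -0.2], [-0.008, -0.002, -0.03, 0, 0, 0, -0.2], [-0.008, -0.002, -0.03, 0, 0, 0, -0.2], [0, 0, -0.03, 0, 0, 0, -0.2], [0, 0, 0, 0, 0, 0, -0.2], [0, 0, 0, 0, 0, 0, -0.2]]]' --grip_force 40

```text
clock: 3.45
eef_pos: [607.9, 52.8, 253.1]
tcp_rot: [3.142, -0.0, 3.039]
contact_force: [0.4, -0.6, 0.3]
opening: 0.401
grasp_force: 0.0
```

Run:
```python
from h import *
b=shot("wrist","w3");s=sense();print(s['eef_pos'],s['tcp_rot'],s['opening'])
for A,p,r,q in blobs(b,"yel",30)[:4]: print(int(A),p,cv2.boxPoints(r).round(0).tolist())
cv2.imwrite("pics/w3c.png",cv2.resize(b['img'][:,:,::-1],None,fx=1.2,fy=1.2))
```

```text
[608.70124843  52.62483172 254.01032231] [3.14119087e+00 1.92612155e-03 3.03873735e+00] 0.4001722603856258
2400 [316.40118056 233.36368056] [[306.0, 166.0], [326.0, 166.0], [326.0, 305.0], [306.0, 305.0]]
220 [556.17082389  21.89569161] [[537.0, 19.0], [576.0, 19.0], [576.0, 25.0], [537.0, 25.0]]
```

View pics/w3c.png

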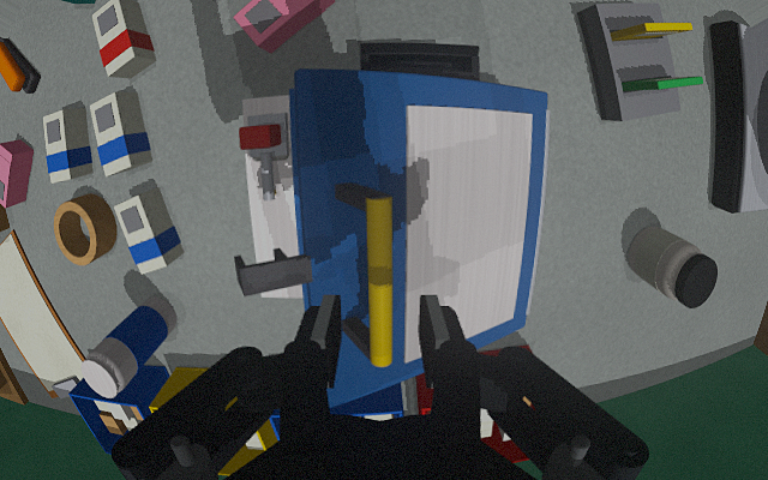

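The bar (316,233) runs straight between the fingers, so the case yaw is −0.103. I compute its height from w2 and w3.

Run:
```python
from h import *
b=load("w3");a=load("w2")
print(tri(a,(292,108),b,(316,166)),tri(a,(307,192.5),b,(316,305)))
print(tri(a,(300,149.9),b,(316.4,233.4)))
# case frame points
yw=-0.1025
for z in (195,200,205,210,215): 
    P=onz(b,[(316,166),(316,305)],z);print(z,P.round(1).tolist(),np.linalg.norm(P[1]-P[0]))
# hinge edge
L=onz(b,[(547/1.2,94/1.2),(525/1.2,328/1.2)],85);print(L.round(1),np.linalg.norm(L[1]-L[0]))
```

```text
(array([563.14390627,  57.61633353, 213.28273315]), np.float64(0.4053231033432472)) (array([650.93671244,  48.94292079, 218.85812997]), np.float64(0.25962457402863237))
(array([608.3162353 ,  53.01576862, 201.73095017]), np.float64(0.8367431176245049))
195 [[567.1, 57.4, 195.0], [669.6, 46.9, 195.0]] 103.02696063241463
200 [[566.0, 57.5, 200.0], [665.7, 47.3, 200.0]] 100.2037634495683
205 [[564.9, 57.6, 205.0], [661.8, 47.7, 205.0]] 97.3805662667221
210 [[563.8, 57.7, 210.0], [657.9, 48.1, 210.0]] 94.55736908387577
215 [[562.7, 57.9, 215.0], [654.0, 48.5, 215.0]] 91.73417190102955
[[513.6 201.4  85. ]
 [730.5 183.9  85. ]] 217.60142188128475
```

Call:
send_rows --moves '[[[0, 0, -0.015, 0, 0, 0, -0.2], [0, 0, -0.015, 0, 0, 0, -0.2], [0, 0, -0.015, 0, 0, 0, -0.2], [0, 0, 0, 0, 0, 0, -0.2], [0, 0, 0, 0, 0, 0, -1], [0, 0, 0, 0, 0, 0, -1], [0, 0, 0, 0, 0, 0, -1], [0, 0, 0, 0, 0, 0, -1], [0, 0, 0, 0, 0, 0, -1]]]' --grip_force 40

```text
clock: 4.4
eef_pos: [608.1, 52.1, 207.3]
tcp_rot: [3.141, 0.0, 3.038]
contact_force: [1.1, 2.6, -4.0]
opening: 0.123
grasp_force: 38.9
```

Call:
send_rows --moves '[[[0.0014, 0.0135, 0.0132, 0, 0, 0, -1], [0.0015, 0.0148, 0.0118, 0, 0, 0, -1], [0.0016, 0.0159, 0.0102, 0, 0, 0, -1], [0.0017, 0.0168, 0.0086, 0, 0, 0, -1]]]'

```text
clock: 4.8
eef_pos: [613.7, 113.6, 251.7]
tcp_rot: [-3.14, -0.001, 3.038]
contact_force: [0.3, -0.4, -12.5]
opening: 0.121
grasp_force: 39.0
```

Call:
send_rows --moves '[[[0.0018, 0.0176, 0.0069, 0, 0, 0, -1], [0.0019, 0.0182, 0.0051, 0, 0, 0, -1], [0.0019, 0.0186, 0.0032, 0, 0, 0, -1], [0.0019, 0.0188, 0.0013, 0, 0, 0, -1]]]'

```text
clock: 5.2
eef_pos: [620.4, 187.2, 269.2]
tcp_rot: [-3.14, -0.002, 3.038]
contact_force: [-7.9, -3.9, -0.8]
opening: 0.118
grasp_force: 38.8
```

Call:
send_rows --moves '[[[0.0019, 0.0189, -0.0005, 0, 0, 0, -1], [0.0019, 0.0187, -0.0025, 0, 0, 0, -1], [0.0019, 0.0184, -0.0043, 0, 0, 0, -1], [0.0018, 0.0178, -0.0061, 0, 0, 0, -1], [0, 0, 0, 0, 0, 0, -1]]]'

```text
clock: 5.7
eef_pos: [627.8, 263.6, 254.5]
tcp_rot: [3.14, -0.002, 3.04]
contact_force: [-5.1, 2.7, -1.3]
opening: 0.123
grasp_force: 39.7
```

Call:
send_rows --moves '[[[0, 0, 0, 0, 0, 0, -0.2], [0, 0, 0, 0, 0, 0, -0.2], [0, 0, 0, 0, 0, 0, -0.2], [0, 0, 0.03, 0, 0, 0, -0.2], [0, 0, 0.04, 0, 0, 0, -0.2], [0, 0, 0.04, 0, 0, 0, -0.2], [0, 0, 0.04, 0, 0, 0, -0.2], [0, -0.045, 0, 0, 0, 0, 0], [0, -0.045, 0, 0, 0, 0, 0.5], [0, -0.045, 0, 0, 0, 0, 0.5]]]'

```text
clock: 6.7
eef_pos: [629.2, 123.4, 405.1]
tcp_rot: [-3.141, 0.002, 3.038]
contact_force: [0.5, -0.1, -0.1]
opening: 0.749
grasp_force: 0.0
```

Call:
send_rows --moves '[[[0, -0.045, 0, 0, 0, 0, 0.5], [0, -0.045, 0, 0, 0, 0, 0.5], [0, -0.045, 0, 0, 0, 0, 0.5], [0, -0.045, 0, 0, 0, 0, 0.5], [0, 0, 0, 0, 0, 0, 0.5], [0, 0, 0, 0, 0, 0, 0.5], [0, 0, 0, 0, 0, 0, 0.5]]]'

```text
clock: 7.4
eef_pos: [629.2, -54.4, 404.4]
tcp_rot: [3.141, 0.0, 3.038]
contact_force: [-0.0, 0.0, -0.3]
opening: 0.754
grasp_force: 0.0
```

Run:
```python
from h import *
f=shot("wrist","w4");s=sense();print(s['eef_pos'],s['tcp_rot'],s['clock'])
cv2.imwrite("pics/w4c.png",cv2.resize(f['img'][0:340,0:500,::-1],None,fx=1.6,fy=1.6,interpolation=2))
```

```text
[629.25346434 -54.00836833 404.34932265] [3.14131396e+00 2.23704724e-04 3.03870661e+00] 7.45
```

View pics/w4c.png

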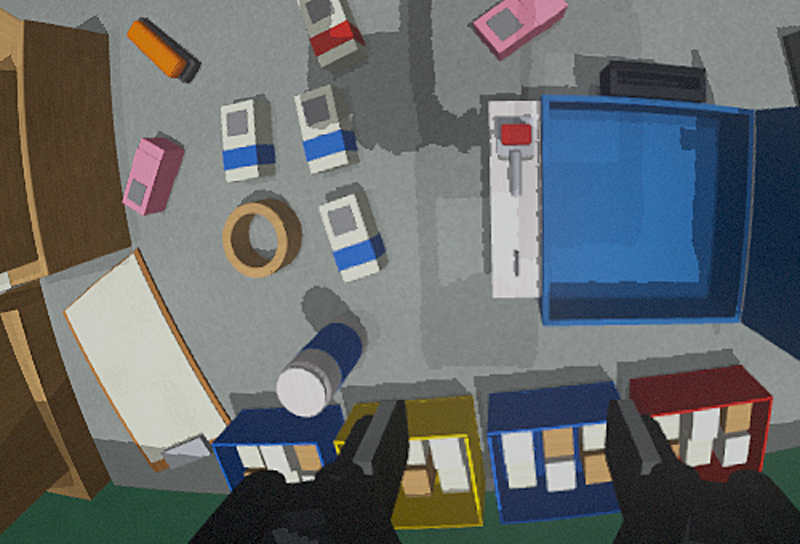

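w4 crop: the case is open and empty, its rim corners at full-image (338,60), (339,202), (471,69), (463,200); tab (322,84). Blue-banded boxes at (155,87), (204,80), (219,147), all label-up. Now a lower view over the boxes.

Call:
send_rows --moves '[[[-0.004, -0.041, -0.02, 0, 0, 0, 0.5], [-0.004, -0.041, -0.02, 0, 0, 0, 0.5], [-0.004, -0.041, -0.02, 0, 0, 0, 0.5], [-0.004, -0.041, -0.02, 0, 0, 0, 0.5], [-0.004, -0.041, -0.02, 0, 0, 0, 0.5], [0, 0, 0, 0, 0, 0, 0.5], [0, 0, 0, 0, 0, 0, 0.5], [0, 0, 0, 0, 0, 0, 0.5]]]'

```text
clock: 8.25
eef_pos: [610.0, -258.6, 304.9]
tcp_rot: [3.141, 0.001, 3.039]
contact_force: [0.3, 0.2, 0.2]
opening: 0.75
grasp_force: 0.0
```

Run:
```python
from h import *
f=shot("wrist","w5");s=sense();print(s['eef_pos'],s['tcp_rot'],s['clock'])
g=load("w4")
r=onz(g,np.array([(541,96),(543,324),(754,110),(741,321)])/1.6,80);print(r.round(1));print(np.linalg.norm(r[1]-r[0]),np.linalg.norm(r[3]-r[2]),np.linalg.norm(r[2]-r[0]),np.linalg.norm(r[3]-r[1]),r.mean(0))
for A,p,rr,q in blobs(f,"blue",60,(60,0,500,330))[:6]: print(int(A),p.round(1),onz(f,p,45)[0].round(0))
cv2.imwrite("pics/w5c.png",cv2.resize(f['img'][0:300,100:500,::-1],None,fx=2,fy=2,interpolation=2))
```

```text
[ 610.03156022 -258.51613589  305.13662694] [-3.14157966e+00  1.30056026e-03  3.03958995e+00] 8.3
[[495.   -8.9  80. ]
 [707.3 -26.1  80. ]
 [512.5 197.7  80. ]
 [725.9 180.9  80. ]]
213.0484442497992 214.06482876213505 207.34144880403818 207.89633877047842 [610.15727131  85.91474525  80.        ]
2247 [463.9 279. ] [817. -40.  45.]
2204 [282.3 303.9] [ 823. -333.   45.]
833 [327.2 239. ] [ 717. -254.   45.]
591 [255.3  83.9] [ 501. -322.   45.]
551 [333.8  80.4] [ 509. -226.   45.]
484 [353.7 171.1] [ 625. -211.   45.]
```

View pics/w5c.png

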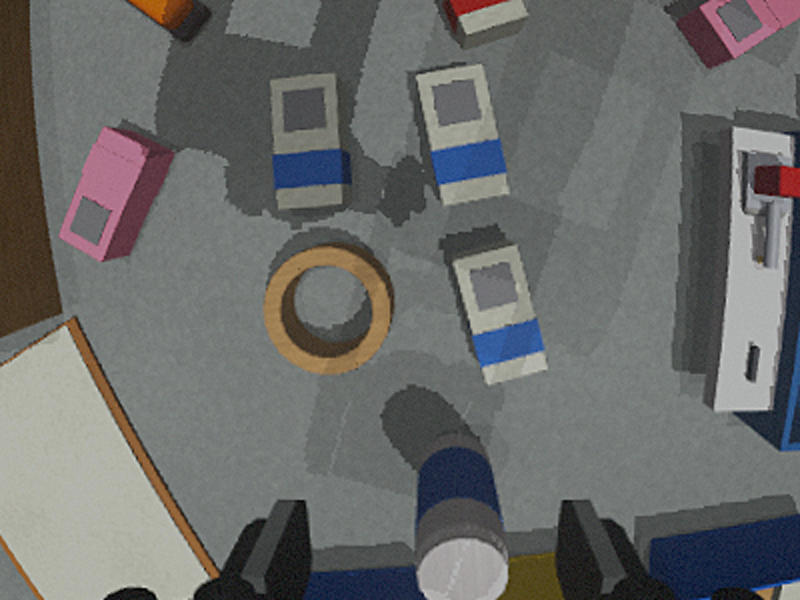

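w5 crop: box tops at full-image centres A≈(253,71), B≈(331,67), C≈(351,157); tape (264,155), spray (329,245). I compute their poses and check the heights.

Run:
```python
from h import *
f=load("w5");g=load("w4")
B=dict(A=[(271,81),(336,74),(342,204),(278,210)],B=[(416,73),(483,66),(508,192),(443,205)],C=[(455,262),(516,245),(547,369),(487,384)])
lab=dict(A=((237,122),(304,109)),B=((320,107),(457,103)),C=((344,220),(492,287)))
for k,v in B.items():
    p=onz(f,np.array(v)/2+[100,0],45);e=(p[3]-p[0]+p[2]-p[1])/2;w=(p[1]-p[0]+p[2]-p[3])/2
    h=tri(g,np.array(lab[k][0])/1.6,f,np.array(lab[k][1])/2+[100,0])
    print(k,p.mean(0).round(1),"L",np.linalg.norm(e).round(1),"W",np.linalg.norm(w).round(1),"yaw",np.arctan2(e[1],e[0]).round(3),"label z",h[0].round(1),h[1].round(1))
```

```text
A [ 484.5 -323.2   45. ] L 82.8 W 40.9 yaw -0.061 label z [ 463.3 -322.6   43.2] 0.2
B [ 491.  -227.5   45. ] L 82.7 W 40.7 yaw 0.093 label z [ 468.8 -228.3   32.4] 2.4
C [ 607.6 -213.6   45. ] L 82.7 W 40.0 yaw 0.171 label z [ 589.5 -217.6   36. ] 0.7
```

Call:
send_rows --moves '[[[-0.001, 0.015, -0.04, 0, 0, 0.091, 0.5], [-0.001, 0.015, -0.04, 0, 0, 0.091, 0.5], [-0.0005, 0.015, -0.04, 0, 0, 0.091, 0.5], [0, 0, -0.04, 0, 0, 0, 0.5], [0, 0, -0.04, 0, 0, 0, 0.5], [0, 0, 0, 0, 0, 0, 0.5], [0, 0, 0, 0, 0, 0, 0.5]]]'

```text
clock: 9.0
eef_pos: [607.3, -214.2, 105.2]
tcp_rot: [3.142, 0.0, -2.971]
contact_force: [-0.0, 0.0, 0.8]
opening: 0.751
grasp_force: 0.0
```

Run:
```python
from h import *
f=shot("wrist","w6");s=sense();print(s['eef_pos'],s['tcp_rot'],s['clock'],s['opening'])
for A,p,rr,q in blobs(f,"blue",60)[:6]: print(int(A),p.round(1),onz(f,p,45)[0].round(0),cv2.boxPoints(rr).round(0).tolist())
cv2.imwrite("pics/w6c.png",f['img'][:,:,::-1])
```

```text
[ 608.21530178 -214.84238166  106.39819479] [-3.14036103e+00  2.29254137e-03 -2.97143883e+00] 9.05 0.7439561012990767
15429 [597.4 283. ] [630.  93.  45.] [[512.0, 135.0], [639.0, 135.0], [639.0, 387.0], [512.0, 387.0]]
2528 [324.1  68.6] [ 509. -226.   45.] [[286.0, 84.0], [289.0, 48.0], [362.0, 53.0], [360.0, 89.0]]
2511 [182.1  43.1] [ 502. -316.   45.] [[140.0, 55.0], [145.0, 18.0], [226.0, 30.0], [220.0, 67.0]]
1718 [315.8 250.9] [ 625. -211.   45.] [[284.0, 236.0], [347.0, 236.0], [347.0, 265.0], [284.0, 265.0]]
1300 [190.9 377.5] [ 793. -307.   45.] [[150.0, 382.0], [205.0, 344.0], [224.0, 372.0], [170.0, 410.0]]
870 [260.7 331.3] [ 706. -242.   45.] [[239.0, 316.0], [264.0, 303.0], [283.0, 342.0], [258.0, 354.0]]
```

View pics/w6c.png

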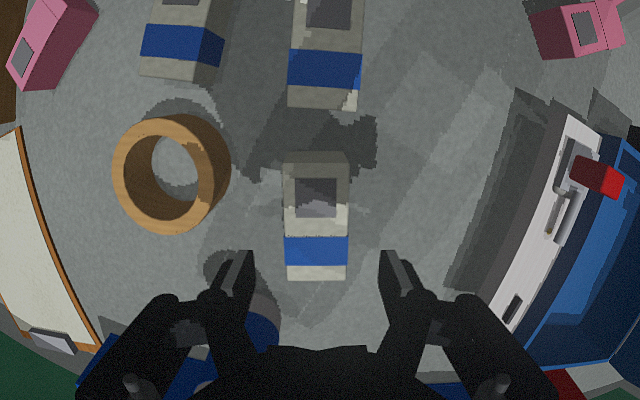

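Box C (316,225) is centred and square between the fingers. I go down, grip and lift.

Call:
send_rows --moves '[[[0, 0, -0.03, 0, 0, 0, 0.5], [0, 0, -0.03, 0, 0, 0, 0.5], [0, 0, -0.017, 0, 0, 0, 0.5], [0, 0, 0, 0, 0, 0, 0.5], [0, 0, 0, 0, 0, 0, -0.3], [0, 0, 0, 0, 0, 0, -0.3], [0, 0, 0, 0, 0, 0, -0.3], [0, 0, 0, 0, 0, 0, -0.3]]]' --grip_force 40

```text
clock: 9.85
eef_pos: [608.1, -215.6, 29.3]
tcp_rot: [-3.14, 0.003, -2.972]
contact_force: [-0.2, 0.3, 8.0]
opening: 0.488
grasp_force: 42.1
```

Call:
send_rows --moves '[[[0, 0, 0.03, 0, 0, 0, -0.3], [0, 0, 0.04, 0, 0, 0, -0.3], [0, 0, 0.05, 0, 0, 0, -0.3], [0, 0, 0.03, 0, 0, 0, -0.3]]]'

```text
clock: 10.25
eef_pos: [607.9, -215.6, 181.8]
tcp_rot: [-3.139, 0.004, -2.972]
contact_force: [0.7, -0.4, -0.7]
opening: 0.487
grasp_force: 41.2
```

Call:
send_rows --moves '[[[0.008, 0.0417, 0, 0, 0, -0.088, -0.3], [0.008, 0.0417, 0, 0, 0, -0.088, -0.3], [0.008, 0.0417, 0, 0, 0, -0.088, -0.3], [0.008, 0.0417, 0, 0, 0, 0, -0.3], [0.008, 0.0417, 0, 0, 0, 0, -0.3], [0.008, 0.0417, 0, 0, 0, 0, -0.3], [0, 0, -0.03, 0, 0, 0, -0.3], [0, 0, -0.03, 0, 0, 0, -0.3], [0, 0, -0.03, 0, 0, 0, -0.3], [0, 0, 0, 0, 0, 0, -0.3]]]'

```text
clock: 11.25
eef_pos: [651.9, 35.1, 83.9]
tcp_rot: [-3.141, -0.006, 3.047]
contact_force: [-0.2, 0.4, -0.8]
opening: 0.481
grasp_force: 41.1
```

Call:
send_rows --moves '[[[0, 0, -0.03, 0, 0, 0, -0.3], [0, 0, -0.02, 0, 0, 0, -0.3], [0, 0, -0.005, 0, 0, 0, -0.3], [0, 0, 0, 0, 0, 0, -0.3]]]'

```text
clock: 11.65
eef_pos: [657.3, 38.4, 35.7]
tcp_rot: [3.137, 0.005, 3.046]
contact_force: [-0.3, 19.1, 6.7]
opening: 0.488
grasp_force: 57.0
```

Side force while lowering: the finger backs rub on the right wall. I shift the box 10 mm inward before releasing.

Call:
send_rows --moves '[[[0, 0, 0.003, 0, 0, 0, -0.3], [0, 0.005, 0, 0, 0, 0, -0.3], [0, 0.005, 0, 0, 0, 0, -0.3], [0, 0, 0, 0, 0, 0, -0.3]]]'

```text
clock: 12.05
eef_pos: [655.1, 45.5, 36.1]
tcp_rot: [3.141, 0.001, 3.047]
contact_force: [-0.4, -0.4, -0.6]
opening: 0.487
grasp_force: 56.1
```

Call:
send_rows --moves '[[[0, 0, 0, 0, 0, 0, 0.15], [0, 0, 0, 0, 0, 0, 0.15], [0, 0, 0, 0, 0, 0, 0.15], [0, 0, 0.03, 0, 0, 0, 0.15], [0, 0, 0.04, 0, 0, 0, 0.15], [0, 0, 0.05, 0, 0, 0, 0.15], [0, 0, 0.04, 0, 0, 0, 0.5]]]'

```text
clock: 12.75
eef_pos: [654.9, 44.8, 197.7]
tcp_rot: [3.141, 0.001, 3.046]
contact_force: [1.3, -0.4, 0.4]
opening: 0.732
grasp_force: 0.0
```

Call:
send_rows --moves '[[[-0.0234, -0.039, 0, 0, 0, 0.063, 0.5], [-0.0234, -0.039, 0, 0, 0, 0.063, 0.5], [-0.0234, -0.039, 0, 0, 0, 0.062, 0.5], [-0.0234, -0.039, 0, 0, 0, 0, 0.5], [-0.0234, -0.039, 0, 0, 0, 0, 0.5], [-0.0234, -0.039, -0.03, 0, 0, 0, 0.5], [-0.0234, -0.039, -0.03, 0, 0, 0, 0.5], [0, 0, -0.03, 0, 0, 0, 0.5], [0, 0, 0, 0, 0, 0, 0.5], [0, 0, 0, 0, 0, 0, 0.5]]]'

```text
clock: 13.75
eef_pos: [494.7, -221.4, 110.3]
tcp_rot: [3.141, -0.001, -3.049]
contact_force: [-0.9, -0.5, 0.6]
opening: 0.749
grasp_force: 0.0
```

Run:
```python
from h import *
f=shot("wrist","w7");s=sense();print(s['eef_pos'],s['tcp_rot'],s['clock'],s['opening'],s['contact_force'])
for A,p,rr,q in blobs(f,"blue",60)[:6]: print(int(A),p.round(1),onz(f,p,45)[0].round(0),cv2.boxPoints(rr).round(0).tolist())
t=shot("top","top2")
for A,p,rr,q in blobs(t,"blue",12,(180,110,500,300)): print("top",int(A),p.round(1),onz(t,p,45)[0].round(0))
```

```text
[ 495.59500235 -221.39451257  111.14224563] [-3.14122541e+00  8.39524151e-04 -3.04793770e+00] 13.8 0.7506461133453403 [0.46164596 0.23235477 0.18891714]
12545 [592.5 322.9] [605. 131.  45.] [[520.0, 399.0], [520.0, 219.0], [639.0, 219.0], [639.0, 399.0]]
1820 [180.3 216. ] [ 499. -317.   45.] [[143.0, 199.0], [216.0, 190.0], [221.0, 233.0], [148.0, 242.0]]
1680 [307.3 241.3] [ 508. -226.   45.] [[275.0, 227.0], [339.0, 226.0], [339.0, 255.0], [275.0, 256.0]]
top 6160 [279.2 159.4] [623. 120.  45.]
top 69 [397.5 133.5] [ 717. -250.   45.]
```

Call:
send_rows --moves '[[[-0.0045, -0.006, -0.02, 0, 0, 0, 0.5], [0, 0, -0.03, 0, 0, 0, 0.5], [0, 0, -0.032, 0, 0, 0, 0.5], [0, 0, 0, 0, 0, 0, 0.5], [0, 0, 0, 0, 0, 0, -0.3], [0, 0, 0, 0, 0, 0, -0.3], [0, 0, 0, 0, 0, 0, -0.3], [0, 0, 0, 0, 0, 0, -0.3]]]'

```text
clock: 14.65
eef_pos: [491.7, -227.9, 30.0]
tcp_rot: [-3.14, 0.003, -3.048]
contact_force: [-0.3, 2.0, 9.6]
opening: 0.487
grasp_force: 42.3
```

Call:
send_rows --moves '[[[0, 0, 0.03, 0, 0, 0, -0.3], [0, 0, 0.04, 0, 0, 0, -0.3], [0, 0, 0.05, 0, 0, 0, -0.3], [0, 0, 0.03, 0, 0, 0, -0.3]]]'

```text
clock: 15.05
eef_pos: [491.3, -228.0, 182.5]
tcp_rot: [-3.139, 0.004, -3.048]
contact_force: [-0.2, -0.0, -1.1]
opening: 0.481
grasp_force: 41.2
```

Call:
send_rows --moves '[[[0.0173, 0.0348, 0, 0, 0, -0.0188, -0.3], [0.0173, 0.0348, 0, 0, 0, -0.0188, -0.3], [0.0173, 0.0348, 0, 0, 0, -0.0188, -0.3], [0.0173, 0.0348, 0, 0, 0, -0.0188, -0.3], [0.0173, 0.0348, 0, 0, 0, -0.0188, -0.3], [0.0173, 0.0348, 0, 0, 0, -0.0188, -0.3], [0.0173, 0.0348, 0, 0, 0, -0.0188, -0.3], [0.0173, 0.0348, 0, 0, 0, -0.0188, -0.3], [0.0173, 0.0348, 0, 0, 0, -0.0188, -0.3], [0.0173, 0.0348, 0, 0, 0, -0.0188, -0.3]]]'

```text
clock: 16.05
eef_pos: [663.8, 122.1, 179.2]
tcp_rot: [3.141, 0.001, 3.046]
contact_force: [-0.4, 0.0, -2.0]
opening: 0.481
grasp_force: 41.3
```

Call:
send_rows --moves '[[[0, 0, -0.03, 0, 0, 0, -0.3], [0, 0, -0.03, 0, 0, 0, -0.3], [0, 0, -0.03, 0, 0, 0, -0.3], [0, 0, 0, 0, 0, 0, -0.3], [0, 0, 0, 0, 0, 0, -0.3]]]'

```text
clock: 16.55
eef_pos: [663.3, 120.5, 88.9]
tcp_rot: [-3.142, -0.0, 3.047]
contact_force: [0.9, -0.1, -0.9]
opening: 0.486
grasp_force: 41.1
```

Run:
```python
from h import *
f=shot("wrist","w8");s=sense();print(s['eef_pos'],s['tcp_rot'],s['clock'],s['opening'],s['contact_force'])
cv2.imwrite("pics/w8c.png",f['img'][:,:,::-1])
```

```text
[664.14900871 120.57981498  89.91463073] [3.14109347e+00 1.83491498e-03 3.04666988e+00] 16.6 0.48574791297946646 [-0.29787386  0.61379936 -0.19393569]
```

View pics/w8c.png

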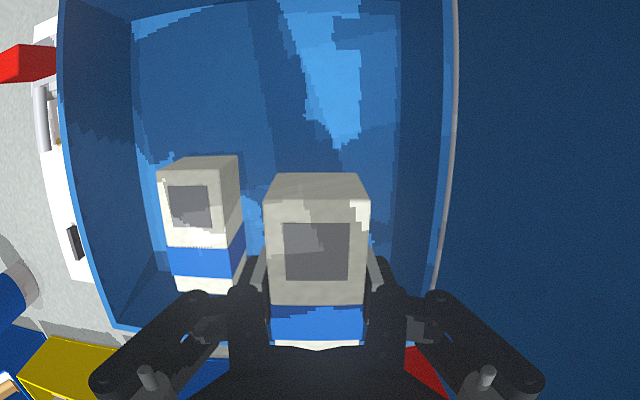

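Box C lies at (205,225) in its corner; box B in the grip at (315,240) hangs clear of it. I lower it.

Call:
send_rows --moves '[[[0, 0, -0.02, 0, 0, 0, -0.3], [0, 0, -0.02, 0, 0, 0, -0.3], [0, 0, -0.011, 0, 0, 0, -0.3], [0, 0, 0, 0, 0, 0, -0.3], [0, 0, 0, 0, 0, 0, -0.3]]]'

```text
clock: 17.1
eef_pos: [663.5, 120.0, 38.1]
tcp_rot: [-3.141, 0.0, 3.047]
contact_force: [-0.2, -5.3, -2.5]
opening: 0.486
grasp_force: 41.6
```

Call:
send_rows --moves '[[[0, -0.004, -0.0015, 0, 0, 0, -0.3], [0, 0, 0, 0, 0, 0, -0.3], [0, 0, 0, 0, 0, 0, 0.15], [0, 0, 0, 0, 0, 0, 0.15], [0, 0, 0, 0, 0, 0, 0.15]]]'

```text
clock: 17.6
eef_pos: [663.5, 116.7, 35.9]
tcp_rot: [3.141, 0.001, 3.047]
contact_force: [0.4, 0.7, 0.7]
opening: 0.577
grasp_force: 0.0
```

Call:
send_rows --moves '[[[0, 0, 0.02, 0, 0, 0, 0.15], [0, 0, 0.04, 0, 0, 0, 0.15], [0, 0, 0.05, 0, 0, 0, 0.15], [0, 0, 0.05, 0, 0, 0, 0.5]]]'

```text
clock: 18.0
eef_pos: [662.8, 116.6, 197.0]
tcp_rot: [-3.141, -0.001, 3.047]
contact_force: [0.8, -0.3, 0.4]
opening: 0.731
grasp_force: 0.0
```

Call:
send_rows --moves '[[[-0.0149, -0.0367, 0, 0, 0, 0.004, 0.5], [-0.0149, -0.0367, 0, 0, 0, 0.004, 0.5], [-0.0149, -0.0367, 0, 0, 0, 0.004, 0.5], [-0.0149, -0.0367, 0, 0, 0, 0.004, 0.5], [-0.0149, -0.0367, 0, 0, 0, 0.004, 0.5], [-0.0149, -0.0367, 0, 0, 0, 0.004, 0.5], [-0.0149, -0.0367, 0, 0, 0, 0.004, 0.5], [-0.0149, -0.0367, 0, 0, 0, 0.004, 0.5], [-0.0149, -0.0367, 0, 0, 0, 0.002, 0.5], [-0.0149, -0.0367, 0, 0, 0, 0, 0.5]]]'

```text
clock: 19.0
eef_pos: [513.6, -251.8, 195.9]
tcp_rot: [-3.141, 0.001, 3.081]
contact_force: [-0.4, -0.3, 0.2]
opening: 0.75
grasp_force: 0.0
```

Call:
send_rows --moves '[[[-0.0149, -0.0367, -0.02, 0, 0, 0, 0.5], [-0.0149, -0.0367, -0.03, 0, 0, 0, 0.5], [0, 0, -0.04, 0, 0, 0, 0.5], [0, 0, 0, 0, 0, 0, 0.5], [0, 0, 0, 0, 0, 0, 0.5]]]'

```text
clock: 19.5
eef_pos: [484.3, -323.4, 105.7]
tcp_rot: [3.141, -0.001, 3.081]
contact_force: [-0.2, -0.8, 0.3]
opening: 0.751
grasp_force: 0.0
```

Run:
```python
from h import *
f=shot("wrist","w9");s=sense();print(s['eef_pos'],s['tcp_rot'],s['clock'],s['opening'],s['contact_force'])
for A,p,rr,q in blobs(f,"blue",60)[:6]: print(int(A),p.round(1),onz(f,p,45)[0].round(0),cv2.boxPoints(rr).round(0).tolist())
```

```text
[ 485.27209448 -323.7367547   106.918805  ] [-3.14124958e+00  8.41943273e-04  3.08141488e+00] 19.55 0.7462556048743237 [ 0.69995102  0.21161322 -0.5611381 ]
2450 [607.3 348.4] [718.  85.  45.] [[557.0, 375.0], [625.0, 270.0], [673.0, 301.0], [605.0, 406.0]]
1715 [314.2 248.6] [ 500. -325.   45.] [[282.0, 263.0], [282.0, 234.0], [346.0, 234.0], [346.0, 263.0]]
223 [625.1 201.5] [486. -19.  45.] [[598.0, 208.0], [600.0, 193.0], [640.0, 197.0], [639.0, 213.0]]
140 [560.4 390.2] [778.  14.  45.] [[548.0, 383.0], [556.0, 377.0], [570.0, 399.0], [562.0, 404.0]]
64 [595.9 329.3] [657.  17.  45.] [[588.0, 336.0], [597.0, 320.0], [607.0, 326.0], [598.0, 341.0]]
```

Box A's band (314,249) is centred and square between the fingers. I grip it.

Call:
send_rows --moves '[[[0, 0, -0.03, 0, 0, 0, 0.5], [0, 0, -0.03, 0, 0, 0, 0.5], [0, 0, -0.017, 0, 0, 0, 0.5], [0, 0, 0, 0, 0, 0, 0.5], [0, 0, 0, 0, 0, 0, -0.3], [0, 0, 0, 0, 0, 0, -0.3], [0, 0, 0, 0, 0, 0, -0.3], [0, 0, 0, 0, 0, 0, -0.3]]]'

```text
clock: 20.35
eef_pos: [486.0, -324.4, 30.9]
tcp_rot: [-3.14, 0.003, 3.081]
contact_force: [1.0, 2.4, 7.6]
opening: 0.488
grasp_force: 41.9
```

Call:
send_rows --moves '[[[0, 0, 0.03, 0, 0, 0, -0.3], [0, 0, 0.04, 0, 0, 0, -0.3], [0, 0, 0.05, 0, 0, 0, -0.3], [0, 0, 0.03, 0, 0, 0, -0.3]]]'

```text
clock: 20.75
eef_pos: [485.6, -324.6, 183.4]
tcp_rot: [-3.139, 0.004, 3.081]
contact_force: [1.3, 0.7, -1.3]
opening: 0.486
grasp_force: 41.2
```

Call:
send_rows --moves '[[[0.0063, 0.0347, 0, 0, 0, -0.004, -0.3], [0.0063, 0.0347, 0, 0, 0, -0.004, -0.3], [0.0063, 0.0347, 0, 0, 0, -0.004, -0.3], [0.0063, 0.0347, 0, 0, 0, -0.004, -0.3], [0.0063, 0.0347, 0, 0, 0, -0.004, -0.3], [0.0063, 0.0347, 0, 0, 0, -0.004, -0.3], [0.0063, 0.0347, 0, 0, 0, -0.004, -0.3], [0.0063, 0.0347, 0, 0, 0, -0.004, -0.3], [0.0063, 0.0347, 0, 0, 0, -0.002, -0.3], [0.0063, 0.0347, 0, 0, 0, 0, -0.3]]]'

```text
clock: 21.75
eef_pos: [547.7, 24.6, 179.9]
tcp_rot: [3.141, 0.002, 3.047]
contact_force: [0.5, -1.0, -1.5]
opening: 0.485
grasp_force: 41.3
```

Call:
send_rows --moves '[[[0.006, 0.0347, 0, 0, 0, 0, -0.3], [0.006, 0.0347, 0, 0, 0, 0, -0.3], [0, 0, 0, 0, 0, 0, -0.3], [0, 0, -0.03, 0, 0, 0, -0.3], [0, 0, -0.04, 0, 0, 0, -0.3], [0, 0, -0.04, 0, 0, 0, -0.3], [0, 0, -0.02, 0, 0, 0, -0.3], [0, 0, 0, 0, 0, 0, -0.3], [0, 0, 0, 0, 0, 0, -0.3]]]'

```text
clock: 22.65
eef_pos: [559.8, 92.1, 49.6]
tcp_rot: [3.142, 0.001, 3.046]
contact_force: [0.1, 0.4, -0.9]
opening: 0.486
grasp_force: 41.2
```

Call:
send_rows --moves '[[[0, 0, -0.008, 0, 0, 0, -0.3], [0, 0, -0.0045, 0, 0, 0, -0.3], [0, 0, 0, 0, 0, 0, -0.3], [0, 0, 0, 0, 0, 0, 0.3], [0, 0, 0, 0, 0, 0, 0.3], [0, 0, 0, 0, 0, 0, 0.3], [0, 0, 0.02, 0, 0, 0, 0.3], [0, 0, 0.04, 0, 0, 0, 0.3], [0, 0, 0.05, 0, 0, 0, 0.3], [0, 0, 0.05, 0, 0, 0, 0.3]]]'

```text
clock: 23.65
eef_pos: [558.8, 92.4, 197.5]
tcp_rot: [-3.141, -0.001, 3.047]
contact_force: [0.1, 1.7, 0.4]
opening: 0.652
grasp_force: 0.0
```

Call:
send_rows --moves '[[[0.02, 0, 0.05, 0, 0, 0, 0.5], [0.02, 0, 0.05, 0, 0, 0, 0.5], [0.02, 0, 0.03, 0, 0, 0, 0.5], [0.02, 0, 0, 0, 0, 0, 0.5], [0, 0, 0, 0, 0, 0, 0.5], [0, 0, 0, 0, 0, 0, 0.5]]]'

```text
clock: 24.25
eef_pos: [635.8, 92.4, 318.1]
tcp_rot: [-3.141, -0.002, 3.047]
contact_force: [-1.5, 0.2, -0.8]
opening: 0.754
grasp_force: 0.0
```

Run:
```python
from h import *
f=shot("wrist","w10");s=sense();print(s['eef_pos'],s['tcp_rot'],s['clock'],s['contact_force'])
cv2.imwrite("pics/w10c.png",cv2.resize(f['img'][0:330,80:560,::-1],None,fx=1.65,fy=1.65,interpolation=2))
```

```text
[635.4445761   92.42849577 317.88585293] [-3.14108524e+00 -2.29641211e-03  3.04680943e+00] 24.3 [ 0.34767547  0.20586758 -0.55605901]
```

View pics/w10c.png

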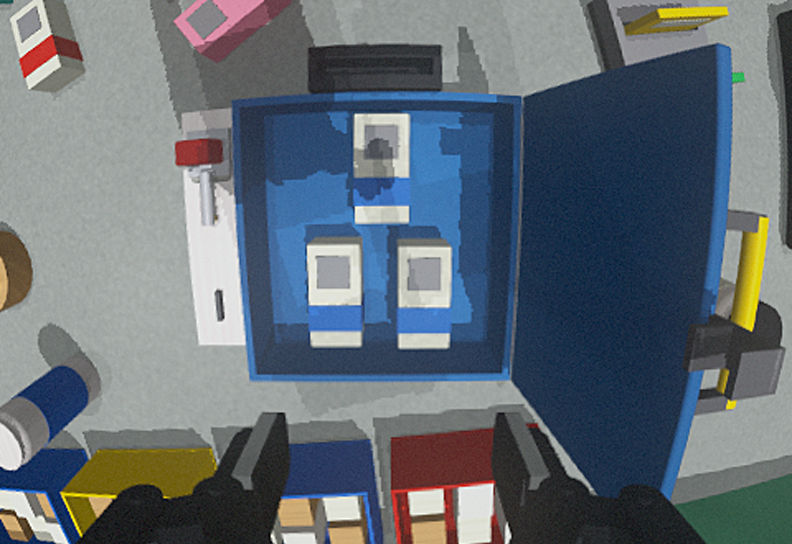

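All three blue-banded boxes lie flat in the case (crop (381,165), (334,293), (424,293)). The lid stands past upright with its bar at crop (748,272). I regrip the bar where I left it.

Call:
send_rows --moves '[[[-0.002, 0.02, 0.03, 0, 0, -0.007, -0.3], [-0.002, 0.04, 0.015, 0, 0, 0, -0.3], [-0.002, 0.04, 0, 0, 0, 0, -0.3], [-0.0015, 0.04, 0, 0, 0, 0, -0.3], [0, 0.031, 0, 0, 0, 0, -0.3], [0, 0, 0, 0, 0, 0, -0.3], [0, 0, 0, 0, 0, 0, -0.3]]]'

```text
clock: 25.0
eef_pos: [628.0, 263.7, 363.0]
tcp_rot: [-3.14, -0.002, 3.041]
contact_force: [-0.8, 0.4, -0.6]
opening: 0.355
grasp_force: 0.0
```

Run:
```python
from h import *
f=shot("wrist","w11");s=sense();print(s['eef_pos'],s['tcp_rot'],s['clock'],s['opening'],s['contact_force'])
for A,p,rr,q in blobs(f,"yel",60)[:6]: print(int(A),p.round(1),onz(f,p,262)[0].round(1),onz(f,p,252)[0].round(1),cv2.boxPoints(rr).round(0).tolist())
g=load("w10")
o=lambda c,z:onz(g,np.array(c)/1.65+[80,0],z)
r=o([(233,100),(251,380),(522,96),(511,380)],80);print(r.round(1),np.linalg.norm(r[1]-r[0]),np.linalg.norm(r[3]-r[2]),np.linalg.norm(r[2]-r[0]),np.linalg.norm(r[3]-r[1]),r.mean(0))
print("pocket outer",o([(308,46),(441,46),(441,90),(309,92)],95).round(1).tolist())
print("tab",o([(176,138),(221,136),(222,167),(178,169)],102).round(1).tolist())
```

```text
[628.2794569  262.96410327 363.28368815] [-3.14040380e+00 -1.26464087e-03  3.04028605e+00] 25.05 0.3505075724579096 [ 0.38621199 -1.08745919  0.22115891]
3728 [110.9 300.8] [717.   28.9 262. ] [724.5  18.1 252. ] [[71.0, 266.0], [144.0, 266.0], [144.0, 339.0], [71.0, 339.0]]
1358 [304.2 200.6] [622.5 255.4 262. ] [625.8 254.7 252. ] [[295.0, 145.0], [310.0, 145.0], [313.0, 256.0], [298.0, 256.0]]
682 [361.7  18.6] [489.8 310.7 262. ] [487.2 312.3 252. ] [[333.0, 17.0], [389.0, 5.0], [392.0, 20.0], [336.0, 32.0]]
[[494.   -6.1  80. ]
 [708.2 -25.2  80. ]
 [511.9 198.3  80. ]
 [727.3 180.6  80. ]] 215.0421399291468 216.1316924904654 205.2341008902609 206.6497922372962 [610.33579996  86.91389646  80.        ]
pocket outer [[466.9, 53.8, 95.0], [476.3, 142.1, 95.0], [507.3, 139.2, 95.0], [499.6, 51.4, 95.0]]
tab [[516.3, -44.2, 102.0], [521.1, -10.9, 102.0], [542.5, -12.8, 102.0], [538.3, -45.6, 102.0]]
```

Run:
```python
from h import *
f=load("w11");g=load("w10")
for A,p,rr,q in blobs(g,"yel",30,(480,110,600,260))[:3]: print(int(A),p.round(1),cv2.boxPoints(rr).round(0).tolist())
print(tri(g,np.array((752,216))/1.65+[80,0],f,(302.5,145)))
m=mask(f,"yel")[130:260,280:330]
for r in range(0,130,12): 
    c=np.where(m[r])[0]; print(r+130,(c.min()+280,c.max()+280) if len(c) else None,end=' ')
C=np.array([610.5,87]);yw=-.09
ex=np.array([np.cos(yw),np.sin(yw)]);ey=np.array([-ex[1],ex[0]])
for th in (1.6,1.65,1.7,1.75):
    y=103.5-183.5*np.cos(th)+48*np.sin(th);z=80+183.5*np.sin(th)+48*np.cos(th)
    e=[np.r_[C+ex*x+ey*y,z] for x in(-45,45)];print(th,np.round(e,1).tolist(),proj(f,e).round(1).tolist(),proj(g,e[:1]).round(1).tolist())
```

```text
810 [534.1 167.5] [[522.0, 198.0], [531.0, 130.0], [546.0, 132.0], [537.0, 200.0]]
51 [517.8 230.4] [[514.0, 237.0], [517.0, 223.0], [522.0, 224.0], [518.0, 238.0]]
(array([580.76897112, 258.39142134, 254.04084916]), np.float64(0.051016915829719844))
130 None 142 None 154 (np.int64(300), np.int64(309)) 166 (np.int64(296), np.int64(310)) 178 (np.int64(297), np.int64(310)) 190 (np.int64(297), np.int64(310)) 202 (np.int64(297), np.int64(311)) 214 (np.int64(298), np.int64(311)) 226 (np.int64(298), np.int64(311)) 238 (np.int64(299), np.int64(311)) 250 (np.int64(302), np.int64(312)) 1.6 [[579.8, 247.2, 262.0], [669.4, 239.2, 262.0]] [[286.8, 146.8], [291.2, 255.7]] [[531.2, 131.1]]
1.65 [[580.6, 256.2, 259.1], [670.2, 248.2, 259.1]] [[299.3, 146.0], [302.2, 254.0]] [[537.8, 131.7]]
1.7 [[581.4, 265.1, 255.8], [671.0, 257.0, 255.8]] [[311.3, 145.2], [312.8, 252.1]] [[543.5, 132.1]]
1.75 [[582.2, 273.7, 252.0], [671.8, 265.7, 252.0]] [[322.8, 144.4], [323.0, 249.9]] [[548.4, 132.5]]
```

Lid angle ≈ 1.66, bar middle (626, 255, 258). I shift −8 mm in y, descend and close.

Call:
send_rows --moves '[[[-0.002, -0.008, -0.03, 0, 0, 0, -0.3], [0, 0, -0.03, 0, 0, 0, -0.3], [0, 0, -0.03, 0, 0, 0, -0.3], [0, 0, -0.017, 0, 0, 0, -0.3], [0, 0, 0, 0, 0, 0, -0.3], [0, 0, 0, 0, 0, 0, -1], [0, 0, 0, 0, 0, 0, -1], [0, 0, 0, 0, 0, 0, -1], [0, 0, 0, 0, 0, 0, -1]]]'

```text
clock: 25.95
eef_pos: [627.2, 254.5, 257.8]
tcp_rot: [3.141, 0.001, 3.039]
contact_force: [-2.8, 0.3, 5.9]
opening: 0.125
grasp_force: 39.0
```

Run:
```python
import numpy as np
a=np.linspace(1.921,0.2559,18);y=-189.7*np.cos(a);z=189.7*np.sin(a)
print(np.round(np.c_[.09*np.diff(y),.996*np.diff(y),np.diff(z)],1).tolist())
```

```text
[[-1.6, -17.7, 5.5], [-1.6, -18.1, 3.7], [-1.7, -18.4, 2.0], [-1.7, -18.5, 0.1], [-1.7, -18.4, -1.7], [-1.6, -18.2, -3.5], [-1.6, -17.7, -5.2], [-1.5, -17.1, -7.0], [-1.5, -16.4, -8.6], [-1.4, -15.5, -10.2], [-1.3, -14.4, -11.7], [-1.2, -13.2, -13.0], [-1.1, -11.9, -14.2], [-0.9, -10.4, -15.3], [-0.8, -8.9, -16.3], [-0.7, -7.3, -17.1], [-0.5, -5.6, -17.7]]
```

Call:
send_rows --moves '[[[-0.0016, -0.0177, 0.0055, 0, 0, 0, -1], [-0.0016, -0.0181, 0.0037, 0, 0, 0, -1], [-0.0017, -0.0184, 0.002, 0, 0, 0, -1], [-0.0017, -0.0185, 0.0001, 0, 0, 0, -1], [-0.0017, -0.0184, -0.0017, 0, 0, 0, -1], [-0.0016, -0.0182, -0.0035, 0, 0, 0, -1]]]'

```text
clock: 26.55
eef_pos: [617.6, 145.2, 264.3]
tcp_rot: [3.14, 0.002, 3.039]
contact_force: [0.9, 3.3, 10.6]
opening: 0.127
grasp_force: 42.9
```

Call:
send_rows --moves '[[[-0.0016, -0.0177, -0.0052, 0, 0, 0, -1], [-0.0015, -0.0171, -0.007, 0, 0, 0, -1], [-0.0015, -0.0164, -0.0086, 0, 0, 0, -1], [-0.0014, -0.0155, -0.0102, 0, 0, 0, -1], [-0.0013, -0.0144, -0.0117, 0, 0, 0, -1], [-0.0012, -0.0132, -0.013, 0, 0, 0, -1]]]'

```text
clock: 27.15
eef_pos: [609.1, 50.3, 207.2]
tcp_rot: [3.142, 0.002, 3.039]
contact_force: [4.4, 5.3, -1.1]
opening: 0.122
grasp_force: 43.5
```

Call:
send_rows --moves '[[[-0.0011, -0.0119, -0.0142, 0, 0, 0, -1], [-0.0009, -0.0104, -0.0153, 0, 0, 0, -1], [-0.0008, -0.0089, -0.0163, 0, 0, 0, -1], [0, 0, 0, 0, 0, 0, -1]]]'

```text
clock: 27.55
eef_pos: [606.2, 18.3, 159.2]
tcp_rot: [-3.14, 0.001, 3.039]
contact_force: [6.9, -4.3, -2.2]
opening: 0.124
grasp_force: 45.2
```

Call:
send_rows --moves '[[[-0.0007, -0.0073, -0.0171, 0, 0, 0, -1], [-0.0003, -0.003, -0.009, 0, 0, 0, -1], [-0.0002, -0.0025, -0.006, 0, 0, 0, -1], [0, 0, 0, 0, 0, 0, -1]]]'

```text
clock: 27.95
eef_pos: [605.1, 6.5, 128.0]
tcp_rot: [-3.141, 0.001, 3.039]
contact_force: [6.5, -3.6, -2.8]
opening: 0.119
grasp_force: 46.1
```

Call:
send_rows --moves '[[[0, -0.0005, -0.003, 0, 0, 0, -1], [0, 0, -0.003, 0, 0, 0, -1], [0, 0, 0, 0, 0, 0, -1]]]'

```text
clock: 28.25
eef_pos: [605.1, 5.2, 122.7]
tcp_rot: [-3.139, 0.001, 3.04]
contact_force: [5.0, -9.9, -0.2]
opening: 0.124
grasp_force: 46.5
```

Call:
send_rows --moves '[[[0, 0, -0.003, 0, 0, 0, -1], [0, 0, 0, 0, 0, 0, -1]]]'

```text
clock: 28.45
eef_pos: [605.1, 5.0, 121.7]
tcp_rot: [-3.139, 0.002, 3.04]
contact_force: [-3.0, -9.4, 21.0]
opening: 0.122
grasp_force: 48.7
```

Call:
send_rows --moves '[[[0, 0, -0.003, 0, 0, 0, -1], [0, 0, 0, 0, 0, 0, -1]]]'

```text
clock: 28.65
eef_pos: [605.9, 4.9, 120.5]
tcp_rot: [-3.139, 0.004, 3.04]
contact_force: [-4.8, -10.2, 30.0]
opening: 0.124
grasp_force: 50.6
```

Contact force is up to 30 N, so the lid is on the rim. I release, rise and turn 90° for the push.

Call:
send_rows --moves '[[[0, 0, 0.004, 0, 0, 0, -0.2], [0, 0, 0, 0, 0, 0, -0.2], [0, 0, 0, 0, 0, 0, -0.2], [0, 0, 0.02, 0, 0, 0, -0.2], [0, 0, 0.04, 0, 0, 0, -0.2], [0, 0, 0.05, 0, 0, 0, -0.2], [0, 0, 0.05, 0, 0, 0, -0.2], [0, 0, 0.05, 0, 0, 0, -0.2], [0, 0, 0, 0, 0, 0, -0.2], [0, 0, 0, 0, 0, 0, -0.2]]]'

```text
clock: 29.65
eef_pos: [604.8, 7.4, 331.8]
tcp_rot: [3.141, 0.001, 3.04]
contact_force: [-1.2, -0.0, -0.6]
opening: 0.4
grasp_force: 0.0
```

Run:
```python
from h import *
f=shot("wrist","w12");s=sense();print(s['eef_pos'],s['tcp_rot'],s['clock'],s['opening'],s['contact_force'])
for A,p,rr,q in blobs(f,"yel",60)[:3]: print(int(A),p.round(1),onz(f,p,128)[0].round(1),cv2.boxPoints(rr).round(0).tolist())
for A,p,rr,q in blobs(f,"red",40)[:3]: print("red",int(A),p.round(1),onz(f,p,102)[0].round(1),cv2.boxPoints(rr).round(0).tolist())
sc=shot("scene","scene2");
for A,p,rr,q in blobs(sc,"yel",20,(260,190,350,270))[:3]: print("sc",int(A),p.round(1),cv2.boxPoints(rr).round(0).tolist())
C=np.array([610.4,87]);yw=-.09
ex=np.array([np.cos(yw),np.sin(yw)]);ey=np.array([-ex[1],ex[0]])
for th in (0,.03,.06):
    y=103.5-183.5*np.cos(th)+48*np.sin(th);z=80+183.5*np.sin(th)+48*np.cos(th)
    e=[np.r_[C+ex*x+ey*y,z] for x in(-45,0,45)];print(th,np.round(e[1],1),proj(f,e).round(1).tolist(),proj(sc,e).round(1).tolist())
cv2.imwrite("pics/w12c.png",cv2.resize(f['img'][:,60:560,::-1],None,fx=1.5,fy=1.5,interpolation=2))
```

```text
[604.02764933   7.44635318 330.14917129] [-3.14138787e+00 -1.74047406e-03  3.03997214e+00] 29.7 0.3982300096466341 [-0.78096781 -0.01733628 -0.95078427]
708 [313.9 171.5] [602.    5.7 128. ] [[308.0, 131.0], [318.0, 131.0], [320.0, 212.0], [310.0, 212.0]]
147 [543.   36.6] [448.1 310.  128. ] [[527.0, 35.0], [560.0, 32.0], [560.0, 38.0], [527.0, 41.0]]
red 310 [153.   38.7] [ 416.2 -173.8  102. ] [[137.0, 41.0], [163.0, 26.0], [169.0, 36.0], [144.0, 52.0]]
red 101 [269.2 105.5] [525.6 -37.6 102. ] [[262.0, 100.0], [282.0, 100.0], [282.0, 113.0], [262.0, 113.0]]
red 45 [457.8 292.7] [812.9 202.4 102. ] [[439.0, 305.0], [442.0, 283.0], [467.0, 287.0], [464.0, 309.0]]
sc 95 [303.5 223.4] [[289.0, 228.0], [316.0, 215.0], [318.0, 219.0], [291.0, 232.0]]
0 [603.2   7.3 128. ] [[315.0, 131.3], [315.5, 172.5], [315.9, 211.2]] [[316.3, 218.6], [303.4, 225.1], [290.0, 231.9]]
0.03 [603.3   8.8 133.5] [[316.4, 131.9], [316.9, 173.7], [317.3, 212.9]] [[316.6, 217.5], [303.6, 224.1], [290.2, 230.8]]
0.06 [603.5  10.5 138.9] [[318.1, 132.4], [318.5, 174.9], [318.8, 214.7]] [[316.8, 216.5], [303.8, 223.0], [290.4, 229.8]]
```

Lid angle reads ≈ 0 (bar seen at (314,172), predicted (315.5,172.5) for shut). I turn and move behind the tab.

Call:
send_rows --moves '[[[-0.0103, -0.0035, -0.01, 0, 0, -0.142, -1], [-0.0103, -0.0035, -0.01, 0, 0, -0.142, -1], [-0.0103, -0.0035, -0.01, 0, 0, -0.142, -1], [-0.0103, -0.0035, -0.01, 0, 0, -0.142, -1], [-0.0103, -0.0035, -0.01, 0, 0, -0.142, -1], [-0.0103, -0.0035, -0.01, 0, 0, -0.142, -1], [-0.0103, -0.0035, -0.01, 0, 0, -0.142, -1], [-0.0103, -0.0035, -0.01, 0, 0, -0.142, -1], [-0.0103, -0.0035, -0.01, 0, 0, -0.142, -1], [-0.0103, -0.0035, -0.01, 0, 0, -0.142, -1]]]'

```text
clock: 30.75
eef_pos: [499.8, -27.6, 228.9]
tcp_rot: [-3.138, -0.0, 1.614]
contact_force: [0.5, -0.1, 0.2]
opening: -0.001
grasp_force: 0.0
```

Call:
send_rows --moves '[[[-0.0103, -0.0035, -0.01, 0, 0, -0.14, -1], [0, 0, -0.03, 0, 0, 0, -1], [0, 0, 0, 0, 0, 0, -1], [0, 0, 0, 0, 0, 0, -1]]]'

```text
clock: 31.15
eef_pos: [490.3, -31.0, 190.3]
tcp_rot: [-3.138, 0.0, 1.48]
contact_force: [0.5, -0.1, -0.0]
opening: -0.001
grasp_force: 0.0
```

Run:
```python
from h import *
f=shot("wrist","w13");g=load("w12");s=sense();print(s['eef_pos'],s['tcp_rot'],s['clock'],s['opening'],s['qpos'].round(2))
for A,p,rr,q in blobs(f,"red",40)[:3]: print("red",int(A),p.round(1),onz(f,p,102)[0].round(1),cv2.boxPoints(rr).round(0).tolist(),onz(f,cv2.boxPoints(rr),102).round(0)[:,:2].tolist())
cv2.imwrite("pics/w13c.png",cv2.resize(f['img'][:,60:560,::-1],None,fx=1.5,fy=1.5,interpolation=2))
```

```text
[491.21413081 -31.04114537 191.28541491] [-3.14010806e+00  3.20924360e-05  1.48033841e+00] 31.2 0.0012417098831842767 [-0.07  0.22  1.97  0.    0.96  0.02]
red 518 [366.2 213.5] [527.3 -34.6 102. ] [[355.0, 197.0], [378.0, 197.0], [378.0, 228.0], [355.0, 228.0]] [[520.0, -21.0], [537.0, -22.0], [536.0, -47.0], [518.0, -46.0]]
red 40 [628.9  83.1] [821.4  76.3 102. ] [[618.0, 82.0], [618.0, 79.0], [640.0, 84.0], [639.0, 87.0]] [[798.0, 75.0], [799.0, 78.0], [847.0, 78.0], [845.0, 74.0]]
```

Tab top measures 18 × 26 mm, centre (527, −34), near face x ≈ 518. I lower behind it and push along the case's +x.

Call:
send_rows --moves '[[[0, -0.003, -0.04, 0, 0, 0, -1], [0, 0, -0.04, 0, 0, 0, -1], [0, 0, -0.018, 0, 0, 0, -1], [0, 0, 0, 0, 0, 0, -1], [0.01, -0.0009, 0, 0, 0, 0, -1], [0.008, -0.0007, 0, 0, 0, 0, -1], [0.008, -0.0007, 0, 0, 0, 0, -1], [0.008, -0.0007, 0, 0, 0, 0, -1], [0, 0, 0, 0, 0, 0, -1]]]'

```text
clock: 32.1
eef_pos: [527.4, -37.3, 94.3]
tcp_rot: [3.139, -0.0, 1.48]
contact_force: [-0.1, 0.5, 0.1]
opening: 0.0
grasp_force: 0.0
```

Call:
send_rows --moves '[[[0.008, -0.0007, 0, 0, 0, 0, -1], [0.008, -0.0007, 0, 0, 0, 0, -1], [0, 0, 0, 0, 0, 0, -1]]]'

```text
clock: 32.4
eef_pos: [542.9, -38.6, 93.7]
tcp_rot: [3.14, -0.0, 1.48]
contact_force: [1.0, -0.3, -0.4]
opening: 0.002
grasp_force: 0.0
```

Run:
```python
from h import *
f=shot("wrist","w14");s=sense();print(s['eef_pos'],s['contact_force'])
for A,p,rr,q in blobs(f,"red",40)[:3]: print("red",int(A),p.round(1),onz(f,p,102)[0].round(1),onz(f,cv2.boxPoints(rr),102).round(0)[:,:2].tolist())
```

```text
[542.20435038 -38.57541868  93.5987961 ] [ 0.18889782  0.074461   -0.38087032]
red 1990 [370.2 262. ] [567.8 -26.6 102. ] [[560.0, -11.0], [576.0, -12.0], [578.0, -46.0], [560.0, -44.0]]
```

Tab has moved about 41 mm; I keep pushing.

Call:
send_rows --moves '[[[0.004, -0.0004, 0, 0, 0, 0, -1], [0.003, -0.0003, 0, 0, 0, 0, -1], [0, 0, 0, 0, 0, 0, -1]]]'

```text
clock: 32.75
eef_pos: [545.7, -39.0, 93.1]
tcp_rot: [-3.136, 0.0, 1.48]
contact_force: [-9.1, 1.8, 8.6]
opening: 0.0
grasp_force: 5.3
```

Run:
```python
from h import *
f=shot("wrist","w15");s=sense();print(s['eef_pos'],s['contact_force'])
for A,p,rr,q in blobs(f,"red",40)[:3]: print("red",int(A),p.round(1),onz(f,p,102)[0].round(1),onz(f,cv2.boxPoints(rr),102).round(0)[:,:2].tolist())
```

```text
[545.68106244 -38.96289883  93.08075596] [-10.1141076    0.90522944   8.1749795 ]
red 1997 [365.1 262.5] [568.4 -26.4 102. ] [[560.0, -11.0], [577.0, -12.0], [579.0, -45.0], [560.0, -44.0]]
```

Call:
send_rows --moves '[[[0.004, -0.0004, 0, 0, 0, 0, -1], [0, 0, 0, 0, 0, 0, -1], [0, 0, 0, 0, 0, 0, -1]]]'

```text
clock: 33.1
eef_pos: [546.2, -39.0, 92.8]
tcp_rot: [-3.129, 0.0, 1.48]
contact_force: [-22.8, 1.2, 19.0]
opening: 0.001
grasp_force: 11.8
```

Run:
```python
from h import *
f=shot("wrist","w16");s=sense();print(s['eef_pos'],s['contact_force'],s['wrist_torque'])
for A,p,rr,q in blobs(f,"red",40)[:3]: print("red",int(A),p.round(1),onz(f,p,102)[0].round(1),onz(f,cv2.boxPoints(rr),102).round(0)[:,:2].tolist())
t=shot("top","top3")
for A,p,rr,q in blobs(t,"red",8,(310,150,345,200))[:3]: print("top red",int(A),p.round(1),onz(t,p,102)[0].round(1))
for A,p,rr,q in blobs(load("top2"),"red",8,(310,150,345,200))[:3]: print("top red before",int(A),p.round(1),onz(t,p,102)[0].round(1))
cv2.imwrite("pics/w16c.png",np.ascontiguousarray(f['img'][:,:,::-1]))
```

```text
[546.19231393 -39.04896904  92.84167482] [-22.64876021   1.88206825  20.19400078] [0.36503501 3.2617877  0.02713026]
red 1953 [364.6 262.6] [568.6 -26.3 102. ] [[560.0, -11.0], [577.0, -12.0], [579.0, -45.0], [560.0, -44.0]]
top red before 25 [329.5 187.5] [522.3 -37.9 102. ]
```

Call:
send_rows --moves '[[[-0.015, 0.001, 0, 0, 0, 0, -1], [-0.015, 0.001, 0, 0, 0, 0, -1], [0, 0, 0.05, 0, 0, 0, -1], [0, 0, 0.05, 0, 0, 0, -1], [0.01, 0, 0, 0, 0, 0, -1], [0, 0, 0, 0, 0, 0, -1], [0, 0, 0, 0, 0, 0, -1]]]'

```text
clock: 33.9
eef_pos: [531.6, -37.5, 192.6]
tcp_rot: [-3.14, 0.0, 1.48]
contact_force: [0.2, 0.2, -0.6]
opening: -0.002
grasp_force: 0.0
```

Run:
```python
from h import *
f=shot("wrist","w17");s=sense();print(s['eef_pos'],s['contact_force'])
for A,p,rr,q in blobs(f,"red",40)[:3]: print("red",int(A),p.round(1),onz(f,p,102)[0].round(1),onz(f,cv2.boxPoints(rr),102).round(0)[:,:2].tolist())
for A,p,rr,q in blobs(f,"yel",60)[:3]: print("yel",int(A),p.round(1),onz(f,p,128)[0].round(1),cv2.boxPoints(rr).round(0).tolist())
cv2.imwrite("pics/w17c.png",cv2.resize(np.ascontiguousarray(f['img'][80:400,240:640,::-1]),None,fx=1.8,fy=1.8,interpolation=2))
```

```text
[531.14705273 -37.52880156 192.07662381] [-0.26390113  0.27448276 -0.55541201]
red 636 [364.9 207.6] [568.3 -37.3 102. ] [[560.0, -24.0], [577.0, -26.0], [576.0, -51.0], [559.0, -49.0]]
red 150 [605.7  59. ] [822.2  88.7 102. ] [[755.0, 117.0], [801.0, 145.0], [894.0, 76.0], [832.0, 50.0]]
yel 5537 [586.8 277.3] [ 803.7 -128.5  128. ] [[532.0, 218.0], [630.0, 209.0], [641.0, 335.0], [543.0, 344.0]]
yel 2181 [416.1 153.5] [599.9   6.1 128. ] [[351.0, 161.0], [351.0, 143.0], [483.0, 146.0], [483.0, 164.0]]
```

View pics/w17c.png

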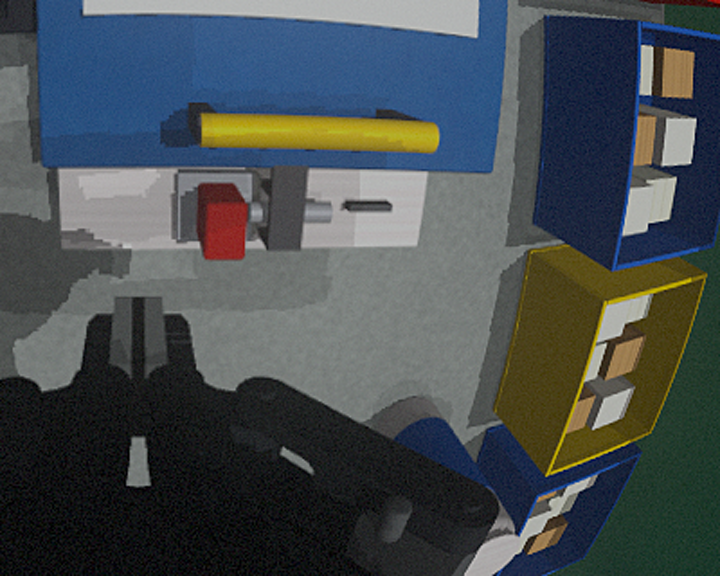

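The picture shows the lid flush, the bolt's rod through the lid's keeper, and the tab at crop (222,220) close to the keeper. Its measured travel is about 41 mm, just short of the snap point, so I check the gap geometry.

Run:
```python
from h import *
f=load("w17");o=lambda c,z:onz(f,np.array(c)/1.8+[240,80],z)
C=np.array([610.4,87]);yw=-.09;ex=np.array([np.cos(yw),np.sin(yw)]);ey=np.array([-ex[1],ex[0]])
cf=lambda P:np.c_[(P[:,:2]-C)@ex,(P[:,:2]-C)@ey].round(1).tolist()
print("bracket L/R edge top",[(z,cf(o([(263,230),(303,230)],z))) for z in (70,85,100)])
print("foot left edge z68",cf(o([(175,205)],68)),"foot right?",cf(o([(250,185),(256,240)],68)))
print("rod tip z~75",cf(o([(332,211)],75)),"slot mark z60",cf(o([(342,206),(392,207)],60)))
print("ledge ends z60",cf(o([(60,200),(420,215)],60)))
g=load("w4");q=lambda c,z:onz(g,np.array(c)/1.6,z)
print("w4: tab ctr z102",cf(q([(516,135)],102)),"foot near z68",cf(q([(516,116)],68)),"rod tip z75",cf(q([(516,195)],75)),"mark z60",cf(q([(516,250),(516,276)],60)))
# foot grey edges by profile along row in w17 and w13
for n in("w13","w17"):
    h=load(n);xs=np.arange(-130,40,2.0)
    P=np.c_[C+np.outer(xs,ex)+ey*-112,np.full(len(xs),68)];p=proj(h,P).round().astype(int)
    v=h['img'][p[:,1].clip(0,399),p[:,0].clip(0,639)].mean(1).astype(int);print(n,dict(zip(xs.astype(int).tolist(),v.tolist())))
```

```text
bracket L/R edge top [(70, [[-6.7, -139.5], [13.6, -139.6]]), (85, [[-10.3, -134.0], [8.7, -134.1]]), (100, [[-14.0, -128.5], [3.8, -128.6]])]
foot left edge z68 [[-49.3, -127.6]] foot right? [[-14.1, -117.7], [-9.3, -145.3]]
rod tip z~75 [[25.7, -128.2]] slot mark z60 [[36.7, -130.4], [65.6, -130.8]]
ledge ends z60 [[-104.5, -127.5], [83.6, -135.2]]
w4: tab ctr z102 [[-69.7, -128.8]] foot near z68 [[-89.0, -127.9]] rod tip z75 [[-15.9, -128.9]] mark z60 [[38.2, -129.0], [63.9, -129.2]]
w13 {-130: 96, -128: 88, -126: 94, -124: 95, -122: 92, -120: 98, -118: 94, -116: 56, -114: 62, -112: 61, -110: 58, -108: 61, -106: 68, -104: 184, -102: 177, -100: 176, -98: 156, -96: 153, -94: 155, -92: 91, -90: 87, -88: 116, -86: 115, -84: 113, -82: 115, -80: 111, -78: 116, -76: 117, -74: 115, -72: 115, -70: 115, -68: 115, -66: 113, -64: 113, -62: 112, -60: 111, -58: 110, -56: 122, -54: 116, -52: 103, -50: 169, -48: 165, -46: 167, -44: 163, -42: 164, -40: 165, -38: 163, -36: 164, -34: 161, -32: 164, -30: 162, -28: 163, -26: 160, -24: 163, -22: 161, -20: 163, -18: 150, -16: 99, -14: 106, -12: 90, -10:
[... 323 characters left out ...]
-108: 62, -106: 58, -104: 114, -102: 156, -100: 157, -98: 157, -96: 157, -94: 155, -92: 156, -90: 153, -88: 154, -86: 168, -84: 170, -82: 172, -80: 169, -78: 169, -76: 170, -74: 175, -72: 177, -70: 176, -68: 176, -66: 175, -64: 175, -62: 174, -60: 175, -58: 169, -56: 156, -54: 156, -52: 154, -50: 114, -48: 106, -46: 118, -44: 117, -42: 118, -40: 122, -38: 114, -36: 115, -34: 112, -32: 113, -30: 108, -28: 113, -26: 113, -24: 112, -22: 110, -20: 110, -18: 108, -16: 114, -14: 105, -12: 69, -10: 85, -8: 92, -6: 89, -4: 57, -2: 77, 0: 76, 2: 69, 4: 75, 6: 72, 8: 76, 10: 77, 12: 67, 14: 141, 16: 163, 18: 164, 20: 165, 22: 163, 24: 164, 26: 163, 28: 167, 30: 163, 32: 166, 34: 167, 36: 165, 38: 165}
```

Foot and tab both show 41 mm of travel. My low fingertips may have been wedging on the foot, since there was upward force. I push again 11 mm higher, on the tab only.

Call:
send_rows --moves '[[[-0.003, -0.006, -0.04, 0, 0, 0, -1], [0, 0, -0.04, 0, 0, 0, -1], [0, 0, -0.008, 0, 0, 0, -1], [0, 0, 0, 0, 0, 0, -1], [0.008, -0.0007, 0, 0, 0, 0, -1], [0.006, -0.0005, 0, 0, 0, 0, -1], [0.005, -0.0005, 0, 0, 0, 0, -1]]]'

```text
clock: 34.65
eef_pos: [546.6, -45.1, 106.5]
tcp_rot: [-3.136, 0.0, 1.48]
contact_force: [-22.3, 2.3, 19.9]
opening: -0.005
grasp_force: 11.6
```

Call:
send_rows --moves '[[[0.005, -0.0005, 0, 0, 0, 0, -1]]]'

```text
clock: 34.75
eef_pos: [547.3, -45.3, 106.0]
tcp_rot: [-3.128, 0.0, 1.48]
contact_force: [-37.1, 2.3, 32.3]
opening: 0.002
grasp_force: 19.5
```

Call:
send_rows --moves '[[[0.003, -0.0003, 0, 0, 0, 0, -1]]]'

```text
clock: 34.85
eef_pos: [547.7, -45.4, 105.8]
tcp_rot: [-3.122, 0.0, 1.48]
contact_force: [-43.4, 3.9, 38.0]
opening: 0.0
grasp_force: 22.7
```

Same stop at 43 N, and it lies within 0.6 mm of where the tab had come to rest by itself, which suggests it has already snapped home. To be sure, I pinch the tab across y, pull it back a few millimetres, release it and see whether the spring returns it.

Call:
send_rows --moves '[[[-0.015, 0.001, 0, 0, 0, 0, -1], [-0.01, 0.001, 0, 0, 0, 0, -1], [0, 0, 0.045, 0, 0, 0, -0.4], [0, 0, 0.045, 0, 0, 0.06, -0.1], [0.004, 0.001, 0, 0, 0, 0.15, -0.1], [0.005, 0.001, 0, 0, 0, 0.15, -0.1], [0.005, 0.001, 0, 0, 0, 0.15, -0.1], [0.005, 0.001, 0, 0, 0, 0.15, -0.1], [0.005, 0.001, 0, 0, 0, 0.15, -0.1], [0.005, 0.001, 0, 0, 0, 0.15, -0.1]]]'

```text
clock: 35.85
eef_pos: [561.7, -38.1, 196.6]
tcp_rot: [3.14, 0.002, 2.446]
contact_force: [0.5, 0.0, 0.8]
opening: 0.452
grasp_force: 0.0
```

Call:
send_rows --moves '[[[0.004, 0, 0, 0, 0, 0.15, -0.1], [0.004, 0, 0, 0, 0, 0.15, -0.1], [0, 0, 0, 0, 0, 0.15, -0.1], [0, 0, 0, 0, 0, 0.15, -0.1], [0, 0, 0, 0, 0, 0, -0.1], [0, 0, 0, 0, 0, 0, -0.1]]]'

```text
clock: 36.45
eef_pos: [569.0, -38.1, 196.1]
tcp_rot: [3.142, 0.002, 3.035]
contact_force: [-0.6, 0.2, -0.2]
opening: 0.453
grasp_force: 0.0
```

Run:
```python
from h import *
f=shot("wrist","w18");s=sense();print(s['eef_pos'],s['tcp_rot'],s['opening'],s['contact_force'])
for A,p,rr,q in blobs(f,"red",40)[:3]: print("red",int(A),p.round(1),onz(f,p,102)[0].round(1),onz(f,cv2.boxPoints(rr),102).round(0)[:,:2].tolist())
```

```text
[568.85402981 -38.10534144 196.01756084] [3.14152644e+00 1.26537888e-03 3.03561874e+00] 0.4566629416038133 [ 4.37568744e-01  1.68106345e-01 -3.26766100e-05]
red 624 [129.2  42.1] [ 417.4 -168.2  102. ] [[414.0, -192.0], [405.0, -155.0], [420.0, -147.0], [430.0, -183.0]]
red 613 [314.2 207.3] [567.6 -39.  102. ] [[558.0, -50.0], [561.0, -26.0], [578.0, -27.0], [575.0, -52.0]]
```

Call:
send_rows --moves '[[[-0.001, -0.001, -0.04, 0, 0, 0, -0.1], [0, 0, -0.03, 0, 0, 0, -0.1], [0, 0, -0.018, 0, 0, 0, -0.1], [0, 0, 0, 0, 0, 0, -0.6], [0, 0, 0, 0, 0, 0, -0.6], [0, 0, 0, 0, 0, 0, -0.6], [0, 0, 0, 0, 0, 0, -0.6]]]' --grip_force 30

```text
clock: 37.2
eef_pos: [566.8, -39.2, 106.3]
tcp_rot: [-3.141, -0.001, 3.039]
contact_force: [4.6, -1.1, -24.3]
opening: 0.294
grasp_force: 30.8
```

Call:
send_rows --moves '[[[-0.003, 0.0003, 0, 0, 0, 0, -0.6], [0, 0, 0, 0, 0, 0, -0.6], [0, 0, 0, 0, 0, 0, -0.6]]]'

```text
clock: 37.5
eef_pos: [563.4, -38.9, 106.4]
tcp_rot: [-3.141, -0.002, 3.039]
contact_force: [4.5, -1.9, -25.5]
opening: 0.293
grasp_force: 31.5
```

Run:
```python
from h import *
f=shot("wrist","w19");s=sense();print(s['eef_pos'],s['contact_force'],s['wrist_torque'])
for A,p,rr,q in blobs(f,"red",40)[:4]: print("red",int(A),p.round(1),onz(f,p,102)[0].round(1),onz(f,cv2.boxPoints(rr),102).round(0)[:,:2].tolist())
```

```text
[563.41307281 -38.85571331 106.36491575] [  3.28267816  -1.25174933 -24.22219018] [-0.19321669 -0.71651495  0.01416504]
red 1266 [315.6 273.1] [563.4 -38.6 102. ] [[554.0, -49.0], [556.0, -26.0], [574.0, -27.0], [571.0, -51.0]]
red 948 [71.9 34.9] [ 424.6 -150.1  102. ] [[422.0, -175.0], [413.0, -139.0], [426.0, -130.0], [436.0, -163.0]]
```

Call:
send_rows --moves '[[[0, 0, 0, 0, 0, 0, -0.1], [0, 0, 0, 0, 0, 0, -0.1], [0, 0, 0, 0, 0, 0, -0.1], [0, 0, 0, 0, 0, 0, -0.1]]]'

```text
clock: 37.95
eef_pos: [565.0, -38.8, 108.4]
tcp_rot: [3.141, 0.002, 3.04]
contact_force: [-0.5, 0.6, 0.6]
opening: 0.45
grasp_force: 0.0
```

Run:
```python
from h import *
f=shot("wrist","w20");s=sense();print(s['eef_pos'],s['contact_force'],s['opening'])
for A,p,rr,q in blobs(f,"red",40)[:4]: print("red",int(A),p.round(1),onz(f,p,102)[0].round(1),onz(f,cv2.boxPoints(rr),102).round(0)[:,:2].tolist())
```

```text
[564.83227301 -38.77001847 108.23902786] [-0.18665221 -0.47205031  0.29362132] 0.45462495935307995
red 1266 [315.8 274.3] [567.  -38.6 102. ] [[557.0, -50.0], [560.0, -26.0], [577.0, -27.0], [574.0, -52.0]]
red 947 [73.1 32.9] [ 424.7 -150.6  102. ] [[422.0, -176.0], [414.0, -140.0], [426.0, -130.0], [436.0, -164.0]]
```

After release the tab sprang forward by itself (563.4 → 567.0), so the bolt is spring-held at home. Now the green plate.

Call:
send_rows --moves '[[[0, 0, 0.04, 0, 0, 0, -0.1], [0, 0, 0.05, 0, 0, 0, -0.1], [0, 0, 0.05, 0, 0, 0, -0.1], [-0.006, 0.03, 0.02, 0, 0, -0.12, -0.1], [-0.006, 0.03, 0, 0, 0, -0.12, -0.1], [-0.006, 0.03, 0, 0, 0, -0.12, -0.1], [-0.006, 0.03, 0, 0, 0, -0.12, -0.1], [-0.006, 0.03, 0, 0, 0, -0.12, -0.1], [-0.006, 0.03, 0, 0, 0, -0.12, -0.1], [-0.006, 0.03, 0, 0, 0, -0.12, -0.1]]]'

```text
clock: 39.0
eef_pos: [522.0, 172.4, 267.9]
tcp_rot: [3.141, 0.0, 2.195]
contact_force: [0.9, 0.9, -0.3]
opening: 0.452
grasp_force: 0.0
```

Call:
send_rows --moves '[[[-0.006, 0.03, 0, 0, 0, -0.12, -0.1], [-0.006, 0.03, 0, 0, 0, -0.12, -0.1], [-0.006, 0.03, 0, 0, 0, -0.12, -0.1], [-0.006, 0.03, 0, 0, 0, -0.12, -0.1], [-0.006, 0.03, 0, 0, 0, -0.12, -0.1], [0, 0.02, 0, 0, 0, -0.12, -0.1], [0, 0, 0, 0, 0, 0, -0.1], [0, 0, 0, 0, 0, 0, -0.1]]]'

```text
clock: 39.8
eef_pos: [492.1, 341.1, 267.5]
tcp_rot: [-3.142, 0.0, 1.483]
contact_force: [0.1, 0.2, -0.2]
opening: 0.448
grasp_force: 0.0
```

Run:
```python
from h import *
f=shot("wrist","w21");s=sense();print(s['eef_pos'],s['tcp_rot'],s['clock'],s['qpos'].round(2))
RNG['dgreen']=((45,80,20),(80,255,255))
for c in("green","dgreen","yel"):
  for A,p,rr,q in blobs(f,c,60,(150,60,560,330))[:3]: print(c,int(A),p.round(1),cv2.boxPoints(rr).round(0).tolist(),onz(f,cv2.boxPoints(rr),97).round(0)[:,:2].tolist())
```

```text
[492.25879159 340.61270747 267.47294562] [-3.14148517e+00  4.93317651e-04  1.48233516e+00] 39.85 [ 0.6   0.29  1.67 -0.    1.18  0.69]
green 517 [316.  166.9] [[303.0, 132.0], [313.0, 130.0], [331.0, 202.0], [321.0, 205.0]] [[484.0, 393.0], [494.0, 394.0], [506.0, 320.0], [495.0, 318.0]]
dgreen 567 [316.1 166.4] [[302.0, 132.0], [313.0, 129.0], [331.0, 202.0], [321.0, 205.0]] [[484.0, 393.0], [494.0, 395.0], [506.0, 320.0], [495.0, 318.0]]
yel 1102 [267.6 178.2] [[248.0, 148.0], [267.0, 142.0], [289.0, 212.0], [270.0, 218.0]] [[430.0, 383.0], [449.0, 387.0], [462.0, 313.0], [442.0, 308.0]]
```

Call:
send_rows --moves '[[[0.001, 0.005, -0.03, 0, 0, 0.121, -0.1], [0.001, 0.005, -0.03, 0, 0, 0.121, -0.1], [0.001, 0.006, -0.03, 0, 0, 0, -0.1], [0, 0, 0, 0, 0, 0, -0.1], [0, 0, 0, 0, 0, 0, -0.1]]]'

```text
clock: 40.35
eef_pos: [495.5, 356.3, 177.8]
tcp_rot: [-3.141, 0.001, 1.722]
contact_force: [0.3, 0.0, 0.6]
opening: 0.453
grasp_force: 0.0
```

Run:
```python
from h import *
f=shot("wrist","w22");g=load("w21");s=sense();print(s['eef_pos'],s['tcp_rot'],s['clock'],s['opening'])
for c in("green","yel"):
  for A,p,rr,q in blobs(f,c,60,(150,60,560,330))[:3]: print(c,int(A),p.round(1),cv2.boxPoints(rr).round(0).tolist(),onz(f,cv2.boxPoints(rr),97).round(0)[:,:2].tolist())
def ends(im):
    q=max((b for b in blobs(im,"green",60,(150,60,560,330))),key=lambda b:b[0])[3][:,0].astype(float)
    return [q[q[:,1]<=q[:,1].min()+3].mean(0),q[q[:,1]>=q[:,1].max()-3].mean(0)]
a,b=ends(f),ends(g);print(a,b)
for i in(0,1): print(tri(f,a[i],g,b[i]))
```

```text
[496.03337277 356.78336264 178.81766216] [ 3.14062679e+00 -3.54911182e-04  1.72146428e+00] 40.4 0.4452848931327089
green 943 [313.  208.1] [[306.0, 155.0], [317.0, 155.0], [319.0, 262.0], [308.0, 262.0]] [[482.0, 399.0], [490.0, 401.0], [504.0, 320.0], [496.0, 319.0]]
yel 1036 [241.4 202.4] [[228.0, 159.0], [256.0, 157.0], [263.0, 261.0], [235.0, 263.0]] [[429.0, 390.0], [449.0, 393.0], [461.0, 314.0], [439.0, 308.0]]
[array([312.91666667, 156.25      ]), array([314.15384615, 260.92307692])] [array([310.2, 131.4]), array([325.        , 202.63636364])]
(array([488.86189451, 384.36439036,  16.40391205]), np.float64(0.6685028513306094))
(array([499.75066632, 320.13647173,  96.7181936 ]), np.float64(0.21205264196101836))
```

Plate top height 96.7 (expected 97); centre (494.5, 355). I descend and grip it.

Call:
send_rows --moves '[[[-0.0013, -0.002, -0.03, 0, 0, 0, -0.1], [0, 0, -0.03, 0, 0, 0, -0.1], [0, 0, -0.025, 0, 0, 0, -0.1], [0, 0, -0.014, 0, 0, 0, -0.1], [0, 0, 0, 0, 0, 0, -0.1], [0, 0, 0, 0, 0, 0, -1], [0, 0, 0, 0, 0, 0, -1], [0, 0, 0, 0, 0, 0, -1], [0, 0, 0, 0, 0, 0, -1]]]' --grip_force 40

```text
clock: 41.3
eef_pos: [494.7, 355.8, 80.2]
tcp_rot: [3.14, -0.001, 1.722]
contact_force: [-0.9, -1.0, 7.4]
opening: 0.083
grasp_force: 44.4
```

Call:
send_rows --moves '[[[0, 0, 0.02, 0, 0, 0, -1], [0, 0, 0.03, 0, 0, 0, -1], [0, 0, 0.04, 0, 0, 0, -1], [0, 0, 0.04, 0, 0, 0, -1], [0, 0, 0.03, 0, 0, 0, -1], [0, 0, 0, 0, 0, 0, -1]]]'

```text
clock: 41.9
eef_pos: [496.2, 356.8, 244.3]
tcp_rot: [3.133, -0.004, 1.722]
contact_force: [-0.6, 0.3, -0.2]
opening: 0.085
grasp_force: 43.3
```

Run:
```python
from h import *
f=shot("wrist","w23");s=sense();print(s['eef_pos'],s['tcp_rot'],s['clock'],s['opening'])
for A,p,rr,q in blobs(f,"green",60,(150,60,560,390))[:3]: print(int(A),p.round(1),cv2.boxPoints(rr).round(0).tolist())
# pocket: dark pixels in an overhead view of w12 / w10
for n,tw in(("w10",0),("w12",0)):
    g=load(n);C=np.array([610.4,87]);yw=-.09;ex=np.array([np.cos(yw),np.sin(yw)]);ey=np.array([-ex[1],ex[0]])
    for v in (0,25):
        xs=np.arange(-160,-96,2.0);P=np.c_[C+np.outer(xs,ex)+ey*v,np.full(len(xs),95)];p=proj(g,P).round().astype(int)
        print(n,v,dict(zip(xs.astype(int).tolist(),g['img'][p[:,1].clip(0,399),p[:,0].clip(0,639)].max(1).tolist())))
    ys=np.arange(-60,62,3.0);P=np.c_[C+np.outer(ys,ey)+ex*-120,np.full(len(ys),95)];p=proj(g,P).round().astype(int)
    print(n,"y",dict(zip(ys.astype(int).tolist(),g['img'][p[:,1].clip(0,399),p[:,0].clip(0,639)].max(1).tolist())))
```

```text
[495.23098248 356.05086749 241.64772899] [ 3.13651803e+00 -2.54373003e-03  1.72188385e+00] 41.95 0.0896489606500123
2518 [316.4 264.1] [[307.0, 179.0], [326.0, 179.0], [326.0, 349.0], [307.0, 349.0]]
w10 0 {-160: 149, -158: 153, -156: 157, -154: 155, -152: 153, -150: 155, -148: 154, -146: 154, -144: 160, -142: 161, -140: 136, -138: 51, -136: 62, -134: 56, -132: 61, -130: 48, -128: 41, -126: 47, -124: 54, -122: 59, -120: 50, -118: 65, -116: 69, -114: 73, -112: 66, -110: 68, -108: 44, -106: 106, -104: 156, -102: 180, -100: 89, -98: 91}
w10 25 {-160: 158, -158: 159, -156: 153, -154: 155, -152: 155, -150: 155, -148: 157, -146: 154, -144: 150, -142: 161, -140: 138, -138: 55, -136: 58, -134: 63, -132: 65, -130: 45, -128: 55, -126: 42, -124: 51, -122: 68, -120: 68, -118: 74, -116: 73, -114: 79, -112: 79, -110: 72, -108: 47, -106: 120, -104: 187, -102: 195, -100: 101, -98: 91}
w10 y {-60: 96, -57: 94, -54: 95, -51: 92, -48: 97, -45: 48, -42: 46, -39: 49, -36: 44, -33: 39, -30: 50, -27: 53, -24: 48, -21: 51, -18: 54, -15: 43, -12: 49, -9: 54, -6: 43, -3: 54, 0: 50, 3: 48, 6: 50, 9: 52, 12: 53
[... 469 characters left out ...]
135}
w12 25 {-160: 118, -158: 117, -156: 119, -154: 118, -152: 119, -150: 118, -148: 122, -146: 122, -144: 119, -142: 123, -140: 100, -138: 38, -136: 41, -134: 34, -132: 47, -130: 39, -128: 36, -126: 34, -124: 42, -122: 41, -120: 36, -118: 58, -116: 57, -114: 56, -112: 55, -110: 54, -108: 88, -106: 126, -104: 121, -102: 124, -100: 122, -98: 123}
w12 y {-60: 72, -57: 81, -54: 72, -51: 60, -48: 29, -45: 58, -42: 55, -39: 43, -36: 48, -33: 38, -30: 43, -27: 40, -24: 45, -21: 46, -18: 48, -15: 43, -12: 44, -9: 49, -6: 43, -3: 40, 0: 47, 3: 43, 6: 48, 9: 45, 12: 50, 15: 47, 18: 41, 21: 48, 24: 36, 27: 42, 30: 48, 33: 45, 36: 42, 39: 46, 42: 65, 45: 109, 48: 99, 51: 123, 54: 119, 57: 122, 60: 122}
```

Plate gripped square, its blob centred at (316,264). Next I locate the slot precisely with averaged brightness profiles from w13, which looks almost straight down on the pocket.

Run:
```python
from h import *
C=np.array([610.4,87]);yw=-.09;ex=np.array([np.cos(yw),np.sin(yw)]);ey=np.array([-ex[1],ex[0]])
def samp(g,x,y,z):
    P=np.c_[C+np.outer(x,ex)+np.outer(y,ey),np.full(len(x),z)];p=proj(g,P).astype(np.float32)
    return cv2.remap(np.ascontiguousarray(g['img']).astype(np.float32).mean(2),p[:,:1],p[:,1:],1)[:,0]
for n in("w13","w12","w10","w21"):
    g=load(n);cam=g['Twc'][:3,3];c=cam[:2]-C;print(n,"cam x',y',z",(c@ex).round(),(c@ey).round(),cam[2].round())
    xs=np.arange(-146,-100,1.5)
    for y0,y1 in((-30,0),(0,30)):
        v=np.mean([samp(g,xs,np.full(len(xs),y),95) for y in np.arange(y0,y1,1.)],0);print(y0,' '.join(f"{x:.0f}:{a:.0f}" for x,a in zip(xs,v)))
    ys=np.arange(-54,54,3.)
    for x0 in(-136,-125,-113):
        v=np.mean([samp(g,np.full(len(ys),x),ys,95) for x in np.arange(x0-2,x0+2.1,1)],0);print("y@",x0,' '.join(f"{x:.0f}:{a:.0f}" for x,a in zip(ys,v)))
```

```text
w13 cam x',y',z -108.0 -46.0 315.0
-30 -146:78 -144:77 -143:77 -142:78 -140:60 -138:32 -137:34 -136:34 -134:35 -132:42 -131:35 -130:29 -128:34 -126:42 -125:36 -124:33 -122:35 -120:35 -119:37 -118:49 -116:50 -114:50 -113:51 -112:51 -110:52 -108:46 -107:80 -106:85 -104:85 -102:85 -101:86
0 -146:110 -144:109 -143:107 -142:106 -140:78 -138:32 -137:34 -136:34 -134:33 -132:40 -131:33 -130:27 -128:31 -126:36 -125:31 -124:30 -122:33 -120:33 -119:35 -118:46 -116:46 -114:47 -113:47 -112:47 -110:48 -108:43 -107:77 -106:81 -104:81 -102:81 -101:81
y@ -136 -54:70 -51:73 -48:73 -45:34 -42:37 -39:34 -36:35 -33:36 -30:34 -27:33 -24:35 -21:33 -18:36 -15:33 -12:34 -9:36 -6:37 -3:35 0:34 3:34 6:36 9:33 12:35 15:36 18:37 21:39 24:36 27:35 30:0 33:0 36:0 39:0 42:0 45:0 48:0 51:0
y@ -125 -54:72 -51:72 -48:71 -45:45 -42:44 -39:37 -36:37 -33:34 -30:34 -27:34 -24:36 -21:38 -18:38 -15:35 -12:37 -9:37 -6:36 -3:40 0:37 3:36 6:39 9:35 12:38 15:39 18:33 21:31 24:30 27:27 30:0 33:0 36:0 39:0 42:0 45:0 48:0 51:0
y@ -113 -54:73 -51:71 -48:58 -45:47 -42:48 -39:48 -36:48 -33:48 -30:50 -27:50 -24:48 -21:49 -18:52 -15:49
[... 3177 characters left out ...]
136 -54:17 -51:20 -48:16 -45:19 -42:22 -39:20 -36:20 -33:21 -30:24 -27:21 -24:19 -21:23 -18:17 -15:19 -12:17 -9:22 -6:21 -3:19 0:19 3:20 6:19 9:26 12:22 15:28 18:31 21:29 24:27 27:29 30:27 33:31 36:28 39:30 42:25 45:26 48:29 51:28
y@ -125 -54:16 -51:17 -48:16 -45:15 -42:18 -39:20 -36:18 -33:16 -30:20 -27:23 -24:16 -21:18 -18:21 -15:20 -12:17 -9:20 -6:19 -3:20 0:22 3:16 6:21 9:24 12:21 15:24 18:26 21:25 24:24 27:26 30:25 33:28 36:25 39:31 42:36 45:24 48:23 51:21
y@ -113 -54:16 -51:22 -48:19 -45:14 -42:20 -39:22 -36:20 -33:18 -30:20 -27:15 -24:15 -21:22 -18:22 -15:18 -12:18 -9:23 -6:19 -3:24 0:23 3:20 6:18 9:23 12:25 15:22 18:21 21:30 24:31 27:31 30:32 33:35 36:33 39:35 42:33 45:20 48:24 51:21
```

Slot centre ≈ case (−125.2, −1.4), i.e. world (485.6, 96.9). The slot ends measure 78 mm apart and the back edge is at −118.7, consistent in three views. I carry the plate over.

Call:
send_rows --moves '[[[-0.0012, -0.032, 0, 0, 0, -0.03, -1], [-0.0012, -0.032, 0, 0, 0, -0.03, -1], [-0.0012, -0.032, 0, 0, 0, -0.03, -1], [-0.0012, -0.032, 0, 0, 0, -0.03, -1], [-0.0012, -0.032, 0, 0, 0, -0.03, -1], [-0.0012, -0.032, 0, 0, 0, -0.03, -1], [-0.0012, -0.032, 0, 0, 0, -0.03, -1], [-0.0012, -0.032, 0, 0, 0, -0.031, -1], [0, 0, 0, 0, 0, 0, -1], [0, 0, 0, 0, 0, 0, -1]]]'

```text
clock: 42.95
eef_pos: [484.0, 98.7, 237.8]
tcp_rot: [-3.141, -0.0, 1.479]
contact_force: [0.1, 1.2, -1.0]
opening: 0.088
grasp_force: 43.3
```

Call:
send_rows --moves '[[[0, 0, -0.03, 0, 0, 0, -1], [0, 0, -0.03, 0, 0, 0, -1], [0, 0, 0, 0, 0, 0, -1], [0, 0, 0, 0, 0, 0, -1], [0, 0, 0, 0, 0, 0, -1]]]'

```text
clock: 43.45
eef_pos: [485.3, 99.9, 179.6]
tcp_rot: [3.14, -0.001, 1.482]
contact_force: [-0.1, 0.1, -0.0]
opening: 0.084
grasp_force: 43.2
```

Run:
```python
from h import *
f=shot("wrist","w24");s=sense();print(s['eef_pos'],s['tcp_rot'],s['clock'],s['opening'],s['contact_force'])
for A,p,rr,q in blobs(f,"green",60,(150,60,560,390))[:3]: print(int(A),p.round(1),cv2.boxPoints(rr).round(0).tolist())
```

```text
[485.38489254  99.77498879 179.79762772] [ 3.13961430e+00 -6.39063652e-04  1.48138556e+00] 43.5 0.08824550196142499 [ 0.79583176 -0.1632859  -0.48473532]
2274 [316.7 261.9] [[307.0, 180.0], [326.0, 180.0], [326.0, 349.0], [307.0, 349.0]]
```

Call:
send_rows --moves '[[[0.0003, -0.002, -0.008, 0, 0, 0, -1], [0, 0, -0.008, 0, 0, 0, -1], [0, 0, -0.008, 0, 0, 0, -1], [0, 0, 0, 0, 0, 0, -1]]]'

```text
clock: 43.9
eef_pos: [483.9, 97.0, 153.1]
tcp_rot: [-3.139, 0.001, 1.481]
contact_force: [0.2, 0.1, -0.8]
opening: 0.089
grasp_force: 43.2
```

Call:
send_rows --moves '[[[0, 0, -0.006, 0, 0, 0, -1], [0, 0, -0.006, 0, 0, 0, -1], [0, 0, 0, 0, 0, 0, -1]]]'

```text
clock: 44.2
eef_pos: [484.2, 97.1, 141.6]
tcp_rot: [-3.14, 0.0, 1.481]
contact_force: [-0.2, 0.3, -0.8]
opening: 0.088
grasp_force: 43.2
```

Call:
send_rows --moves '[[[0, 0, -0.007, 0, 0, 0, -1], [0, 0, -0.007, 0, 0, 0, -1], [0, 0, -0.003, 0, 0, 0, -1], [0, 0, 0, 0, 0, 0, -1]]]'

```text
clock: 44.6
eef_pos: [484.3, 97.1, 124.8]
tcp_rot: [-3.14, 0.0, 1.481]
contact_force: [-0.4, 0.0, -0.8]
opening: 0.088
grasp_force: 43.2
```

Call:
send_rows --moves '[[[0, 0, -0.003, 0, 0, 0, -1], [0, 0, 0, 0, 0, 0, -1]]]'

```text
clock: 44.8
eef_pos: [485.5, 97.2, 123.1]
tcp_rot: [3.14, -0.0, 1.481]
contact_force: [-0.4, -0.2, 5.7]
opening: 0.088
grasp_force: 44.2
```

Plate bottoms at TCP z 123, exactly as predicted. I press a touch, release, rise and check.

Call:
send_rows --moves '[[[0, 0, -0.002, 0, 0, 0, -1], [0, 0, 0, 0, 0, 0, -1], [0, 0, 0, 0, 0, 0, -0.5], [0, 0, 0, 0, 0, 0, -0.5], [0, 0, 0, 0, 0, 0, -0.5], [0, 0, 0.02, 0, 0, 0, -0.5], [0, 0, 0.04, 0, 0, 0, -0.5], [0, 0, 0.05, 0, 0, 0, -0.5], [0, 0, 0.05, 0, 0, 0, -0.5]]]'

```text
clock: 45.7
eef_pos: [484.1, 97.1, 281.6]
tcp_rot: [-3.14, 0.0, 1.481]
contact_force: [1.5, 0.3, 0.4]
opening: 0.249
grasp_force: 0.0
```

Call:
send_rows --moves '[[[0.015, -0.03, 0, 0, 0, 0, -0.5], [0.015, -0.04, 0, 0, 0, 0, -0.5], [0.01, -0.04, 0, 0, 0, 0, -0.5], [0, -0.025, 0, 0, 0, 0, -0.5], [0, 0, -0.03, 0, 0, 0, -0.5], [0, 0, -0.04, 0, 0, 0, -0.5], [0, 0, 0, 0, 0, 0, -0.5], [0, 0, 0, 0, 0, 0, -0.5]]]'

```text
clock: 46.5
eef_pos: [524.4, -37.7, 210.4]
tcp_rot: [-3.14, 0.0, 1.481]
contact_force: [0.3, -0.1, 0.6]
opening: 0.248
grasp_force: 0.0
```

Run:
```python
from h import *
f=shot("wrist","w25");s=sense();print(s['eef_pos'],s['tcp_rot'],s['clock'],s['contact_force'])
for c in("red","green","yel"):
  for A,p,rr,q in blobs(f,c,60)[:3]: print(c,int(A),p.round(1),onz(f,p,102)[0].round(1),cv2.boxPoints(rr).round(0).tolist(),onz(f,cv2.boxPoints(rr),140 if c=="green" else 102).round(0)[:,:2].tolist())
t=shot("scene","scene3")
for c in("green","yel"):
  for A,p,rr,q in blobs(t,c,20,(200,180,480,340))[:3]: print("sc",c,int(A),p.round(1),cv2.boxPoints(rr).round(0).tolist())
C=np.array([610.4,87]);yw=-.09;ex=np.array([np.cos(yw),np.sin(yw)]);ey=np.array([-ex[1],ex[0]])
E=[np.r_[C+ex*-125.2+ey*y,z] for y in(-36.4,33.6) for z in (140,95)];print("plate exp sc",proj(t,E).round(0).tolist(),"wrist",proj(f,E).round(0).tolist())
B=[np.r_[C+ex*x+ey*-80,128] for x in(-45,45)];print("bar exp wrist",proj(f,B).round(0).tolist(),"sc",proj(t,B).round(0).tolist())
```

```text
[525.36843873 -37.666635   211.55167729] [ 3.14104263e+00 -1.31073815e-05  1.48114639e+00] 46.55 [ 0.14386043 -0.19783972  0.0282113 ]
red 545 [371.1 199.8] [568.8 -37.9 102. ] [[359.0, 214.0], [362.0, 184.0], [382.0, 185.0], [380.0, 215.0]] [[559.0, -49.0], [562.0, -24.0], [578.0, -26.0], [576.0, -52.0]]
red 124 [608.7  73.9] [842.7  77.1 102. ] [[579.0, 68.0], [586.0, 54.0], [640.0, 82.0], [632.0, 96.0]] [[789.0, 77.0], [802.0, 93.0], [915.0, 77.0], [896.0, 59.0]]
green 2119 [244.6  42.5] [482.7  93.9 102. ] [[231.0, 0.0], [258.0, 0.0], [258.0, 87.0], [231.0, 87.0]] [[484.0, 117.0], [502.0, 113.0], [497.0, 56.0], [479.0, 58.0]]
yel 5245 [583.1 271.8] [ 845.1 -157.   102. ] [[532.0, 212.0], [624.0, 205.0], [634.0, 328.0], [541.0, 335.0]] [[732.0, -65.0], [904.0, -75.0], [1104.0, -345.0], [803.0, -247.0]]
yel 1835 [418.6 148.3] [608.8   1.3 102. ] [[359.0, 155.0], [360.0, 138.0], [480.0, 141.0], [480.0, 159.0]] [[561.0, -1.0], [562.0, 12.0], [665.0, 5.0], [665.0, -10.0]]
sc green 214 [354.6 224.3] [[341.0, 219.0], [348.0, 210.0], [369.0, 229.0], [361.0, 238.0]]
sc yel 351 [430.2 276.7] [[413.0, 276.0], [421.0, 263.0], [447.0, 278.0], [440.0, 291.0]]
sc yel 223 [208.2 245.3] [[200.0, 262.0], [200.0, 227.0], [219.0, 227.0], [219.0, 262.0]]
sc yel 95 [302.3 223.9] [[289.0, 228.0], [315.0, 215.0], [317.0, 219.0], [291.0, 232.0]]
plate exp sc [[348.0, 212.0], [347.0, 224.0], [363.0, 226.0], [362.0, 237.0]] wrist [[235.0, 80.0], [250.0, 84.0], [237.0, -22.0], [251.0, -2.0]]
bar exp wrist [[360.0, 144.0], [478.0, 149.0]] sc [[316.0, 219.0], [290.0, 232.0]]
```

Tab still at home (568.8), lid shut, green plate standing at its expected pixels, yellow plate and red box unmoved. I rise clear and hand in.

Call:
send_rows --moves '[[[0, 0, 0.04, 0, 0, 0, -0.5], [0, 0, 0.04, 0, 0, 0, -0.5], [0, 0, 0, 0, 0, 0, -0.5], [0, 0, 0, 0, 0, 0, -0.5], [0, 0, 0, 0, 0, 0, -0.5]]]'

```text
clock: 47.1
eef_pos: [524.5, -37.6, 290.7]
tcp_rot: [3.141, 0.0, 1.481]
contact_force: [-0.5, -0.2, -0.3]
opening: 0.252
grasp_force: 0.0
```

Run:
```python
from h import *
t=shot("top","top9")
for c in("blue","red","pink"):
  for A,p,rr,q in blobs(t,c,12,(180,110,500,300))[:4]: print(c,int(A),p.round(1))
from rig import sign_off
print(sign_off())
```

```text
blue 653 [267.1 164.4]
blue 129 [310.8 161.2]
blue 103 [397.9 134.8]
blue 43 [320.6 171.7]
red 53 [384.1 233.9]
pink 395 [470.2 206.7]
the job is handed in; nothing more can be done
None
```

Handed in at 47 s with no verdict shown: three blue-banded boxes packed flat, lid shut, green plate fully down in the pocket, and the bolt on a hard stop and springing back when pulled, though I measured only about 41 of its 50 mm travel, so "home" is my inference.

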